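# Load the rock-slab dryer in two layers

## Task

First take the finished brick-red slab off the dryer and lay it flat in the aluminium tray. Then load the dryer: lay every dark slab flat, square and centred across both rails, side by side, then lay the green separator sheet level and centred on top of them along the rails, and then lay every light slab flat on the sheet, side by side, crosswise like the dark ones and without sticking out much over its edges. Last, push the start lever fully over to on; leave the bottle, the jar and the beaker where they stand.

Things in the scene. Friction and masses are not known exactly. Their poses are not given: they have to be found in the camera images.
- rails_mid (a point): midway between the dryer's two steel rails, level with their top (100 mm above the table). x: across the rails, away from the robot; y: along them, towards the grey control end; z up. The rails run along y at x = -20 and +20 mm, each 8 mm wide, 12 mm deep, 230 mm long (y -115 to +115), on thin posts
- dryer: the fixed dryer, origin under the centre of its white base (100 x 250 x 50 mm), axes as the rails', 38 mm of open space between base and rails. The grey control end (100 mm in x, 50 mm high) adjoins at y = 125 to 205 mm and carries the start lever
- start (a joint): start lever of the dryer, rad: 0 = off, leaning towards the robot (rails' -x); about 1.0 = fully on, leaning away (rails' +x). It needs only a light push (about 1 N at the tip) and stays where it is left.
- start_tip (a point): tip of the red start lever; the lever is 80 mm long and turns about an axis along the rails' y whose pivot is 72 mm above the table, at y = 168 mm from rails_mid, 0.5 rad either side of upright; round knob 26 mm across at the tip, rod 10 mm thick; it rises from a grey block 70 x 50 mm, 25 mm high, on the control end
- red: finished brick-red sawn rock slab, 60 x 36 x 24 mm (its x, y, z), 0.1 to 0.2 kg, origin at its centre; starts lying flat across both rails, its x across the rails
- sheet: separator sheet: stiff green board, 66 x 200 x 8 mm (its x, y, z), 0.13 kg, origin at its centre; starts lying on a yellow bench block (fixed, 50 x 140 mm, 30 mm high) that it overhangs by 8 mm on its long sides and 30 mm at its ends
- tray: shallow loose aluminium tray for finished slabs, outside 110 x 150 x 18 mm (its x, y, z), walls and floor about 4 mm, 0.6 kg, origin at the centre of its underside
- bottle: bystander: white plastic bottle, 60 mm across, 150 mm high, origin at the centre of its underside
- jar: bystander: amber glass jar with a black cap, 52 mm across, 70 mm high, origin at the centre of its underside
- beaker: bystander: glass beaker, 66 mm across, 85 mm high, origin at the centre of its underside
- dark1: dark grey sawn rock slab, 60 x 36 x 24 mm (its x, y, z), 0.1 to 0.2 kg, origin at its centre; starts lying flat on the blue mat, its centre 15 mm above the table; may be absent
- dark2: dark grey sawn rock slab, 60 x 36 x 24 mm (its x, y, z), 0.1 to 0.2 kg, origin at its centre; starts lying flat on the blue mat, its centre 15 mm above the table; may be absent
- dark3: dark grey sawn rock slab, 60 x 36 x 24 mm (its x, y, z), 0.1 to 0.2 kg, origin at its centre; starts lying flat on the blue mat, its centre 15 mm above the table; may be absent
- light1: cream (light) sawn rock slab, 60 x 36 x 24 mm (its x, y, z), 0.1 to 0.2 kg, origin at its centre; starts lying flat on the blue mat, its centre 15 mm above the table; may be absent
- light2: cream (light) sawn rock slab, 60 x 36 x 24 mm (its x, y, z), 0.1 to 0.2 kg, origin at its centre; starts lying flat on the blue mat, its centre 15 mm above the table; may be absent
- light3: cream (light) sawn rock slab, 60 x 36 x 24 mm (its x, y, z), 0.1 to 0.2 kg, origin at its centre; starts lying flat on the blue mat, its centre 15 mm above the table; may be absent
Things that resemble listed ones, but are neither listed nor needed, are in the scene too. Leave any purple or yellow look-alike of the light3 alone.

How it is judged:
By the outcome, as a careful person would: the job done as asked, in the order asked, and still so for the second after the job is handed in, with the robot touching nothing.
Of dark1, dark2, dark3 only 2 to 3 are there at a start; the rules pass over those that are not, and their reading is None.
Of light1, light2, light3 only 2 to 3 are there at a start; the rules pass over those that are not, and their reading is None.
At some moment in a run one of tray, light1, light2, light3 may be knocked a few centimetres aside while the robot is not near it.
Once in a run the grip may slacken for a moment while it holds something.
It also fails if it takes over 208 s, if anything falls off the work surface, if the arm or the gripper's body presses on something with over 40 N, if the wrist force passes 120 N, or if a joint passes its speed limit or range.

## Robot

A 7-joint arm with a two-finger parallel gripper is mounted at the origin on the work surface. World frame = base frame: x ahead of the robot, y to its left, z up, the work surface at z = 0. Lengths are in m, angles in degrees, forces in N, time in s.
With the tool pointing down it reaches from about 0.375 to 0.925 m from the base axis. Payload 3.1 kg.
Tool frame: the origin (TCP) lies midway between the tips of the shut fingers; the grasp point (between the pads) lies 19 mm behind it; y points along the fingers, x is the direction in which the jaws open and shut, and the axes are right-handed (so a half turn about y gives the same grasp; the last joint's range is limited). The gripper opens to 85 mm and grips with 20 to 120 N. Pads are 22 mm wide; open, the fingers measure 114 mm over their backs; the gripper's body (76 mm by 85 mm) begins 54 mm behind the grasp point. The pads swing forward as they close: fully open they stand 13 mm farther back than shut.
Start: joints at [60.63, 21.939, 2.515, 91.553, -1.026, 66.532, -2.859], TCP at [0.262, -0.595, 0.21] pointing down, gripper open.
Joint ranges: [-149.38, 149.38], [-23.57, 123.04], [-84.95, 90], [0, 143.3], [-89.99, 269.99], [3.08, 112.72], [-163.45, 163.45]. Speed limits (degrees/s): [159.86, 159.86, 180, 180, 180, 180, 180].

## Interface

Orientations are given as [roll, pitch, yaw] about the fixed x, y, z axes, in that order (R = Rz(yaw) Ry(pitch) Rx(roll)).
In Python, from workcell import get_obs, viewer, bot gives the robot as it stands. The module is installed in compiled form; this text tells all that it offers.
- The arm moves only by the tool drive_tool, never from a script. Its argument "steps" is one flat list of numbers, 4 for each row, row after row: the shift along the tool's x, y, z normalised to -1 to 1, where 1 is 200 mm, then the turn about the tool's y normalised to -1 to 1, where 1 is pi rad. In form: [tx, ty, tz, twist, tx, ty, tz, twist, ...]. A call has 1 to 12 rows; each row is the pose to reach, as a shift and turn from the pose commanded when the call began, along the tool's axes at that moment, turning the shorter way round; what a row does not reach only later rows make up. A row lasts 1/10 s, in which the tool goes at most 50 mm and 8.59 degrees, less where a joint would pass 70% of its speed; a pose out of reach is approached as far as the arm can. A call with a number of a shift or a turn outside -1 to 1 is refused whole. A call with a gripper value outside its range is refused whole. "gripper" is the closure, from 0 (fully open) to 1 (shut), set as the call begins (left out, the last holds). The fingers move at their own pace and stop on an object; "force" is the grip in N (left out, the last holds). Time passes only in rows, so rows that repeat a pose let the fingers close. It gives the time, the measured TCP pose, the force and the opening at its end, in the units of the state.
- get_obs(): the state, without advancing time (a new reading comes with each control period).
- viewer.snapshot(name): name is "side" or "top"; returns (picture, depth): 480x640x3 uint8, red, green, blue; 480x640 float32, m along the optical axis (not along the pixel's ray), 0 where there is no reading.
- viewer.calibration(name): a dict with "fx", "fy", "cx", "cy" (pixels), "k1" (the pictures are not rectified: a ray, as slopes to the right and down, at radius r is drawn at 1 + k1 r^2 times it, then the intrinsics apply), "eye" and "rotation" of the camera in the world. Camera axes: x right, y down, z forward; pixel columns grow to the right and rows downward; lengths in m; the calibration is good to about 2 mm. A picture is of the moment at which its call begins. calibration takes no time and is no camera call.
- bot.hand_in(): hands the job in, once; it reports no verdict.
The state is a dict: "time": time; "qpos": joint angles; "joint_velocities": joint speeds; "joint_efforts": joint torques, N m; "ee_pos": TCP position; "eef_rot": TCP orientation; "contact_force": force on the tool from outside, world axes, zero at the start; "wrist_torque": the same for the moment, N m; "width": finger opening in m.
Only numpy, scipy, OpenCV 4.12 (cv2) and the standard library are available. Lean on these libraries where they do the work, as an engineer would, in place of code of your own. Each camera call takes 0.05 s, during which the arm holds its last target.

## Working session

There is one attempt and no reset: what is moved stays moved. The work goes in short steps, Python scripts to look and compute and a tool call to move; the robot and the scene stay as the last step left them, time stands still between calls to the robot, and variables do not carry over. Pictures are saved under pics/ and viewed, and the job is handed in when it is done.

Besides the shell and the picture viewer there is one more tool, called by a JSON object that holds its "op" and its "data". drive_tool: Moves the arm, as the interface text tells. Scaled input: -1 to 1 covers 200 mm each way for a shift and pi rad each way for a turn. Its arguments: {"type":"object","properties":{"steps":{"type":"array","items":{"type":"number"}},"gripper":{"type":"number"},"force":{"type":"number"}},"required":["steps"]}

```bash
mkdir -p pics; ls
python3 - <<'E'
from workcell import get_obs, viewer, bot
import cv2
print(get_obs())
for n in ("top","side"):
    p,d=viewer.snapshot(n)
    cv2.imwrite(f"pics/{n}0.png",p[:,:,::-1])
    print(n,viewer.calibration(n))
E
```

```text
pics
{'time': 0.0, 'qpos': array([60.62956946, 21.99321733,  2.51090587, 91.65128478, -1.02642871,
       66.53070103, -2.8593872 ]), 'joint_velocities': array([ 0.12064775,  0.04616353,  0.01630632, -0.03210878, -0.07603618,
        0.03550434,  0.06993103]), 'joint_efforts': array([ 6.58980480e-05, -4.33459318e+01,  1.02463357e+00, -2.49510938e+01,
        1.05782098e-02,  1.13910789e-02, -1.61324488e-05]), 'ee_pos': array([ 0.26155265, -0.59394587,  0.20905496]), 'eef_rot': array([-90.00727176,   0.15255276, -66.22868573]), 'contact_force': array([-0.77929406, -0.07645862, -0.007782  ]), 'wrist_torque': array([0.00847816, 0.01837274, 0.02741614]), 'width': 0.08531382807370072}
top {'fx': 494.7646816854984, 'fy': 494.7646816854984, 'cx': 317.66057155956065, 'cy': 234.1959797992459, 'k1': 0.0018779183189598148, 'eye': array([0.43806658, 0.00321973, 1.28625211]), 'rotation': array([-176.33979708,    0.31376061,  -89.33784875])}
side {'fx': 593.9500248674955, 'fy': 593.9500248674955, 'cx': 327.9989567001248, 'cy': 233.90263257443007, 'k1': -0.08732287940652907, 'eye': array([0.47636265, 1.17327896, 0.82346114]), 'rotation': array([-121.42277924,   -0.33384788, -177.05543026])}
```

View pics/top0.png

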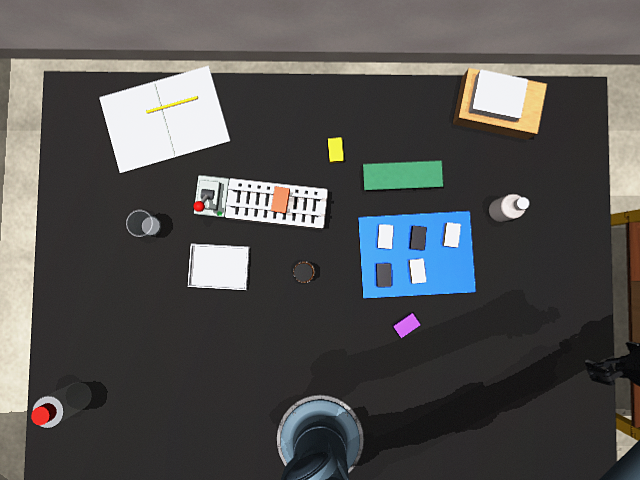

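View pics/side0.png

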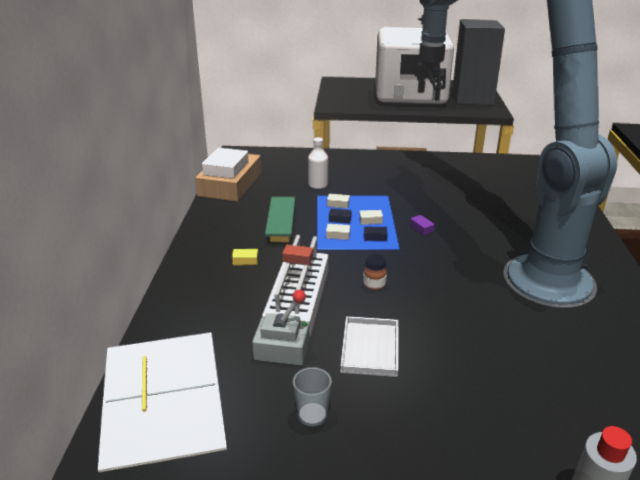

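Top view: two dark slabs at (418,238) and (384,275). There are three light ones at (385,237), (452,235) and (417,271), the red slab at (281,200) on the dryer, the sheet at (403,175), and the tray at (218,267). The look-alikes are purple (406,325) and yellow (335,149). Next I measure.

```bash
cat > h.py <<'E'
import numpy as np, cv2
from scipy.spatial.transform import Rotation as Rot
from workcell import get_obs, viewer, bot
def cam(n):
    c=viewer.calibration(n); 
    K=np.array([[c['fx'],0,c['cx']],[0,c['fy'],c['cy']],[0,0,1]]); D=np.array([c['k1'],0,0,0,0.])
    R=Rot.from_euler('xyz',c['rotation'],degrees=True).as_matrix()
    return K,D,R,np.array(c['eye'])
def rays(n,px):
    K,D,R,e=cam(n)
    u=cv2.undistortPoints(np.asarray(px,float).reshape(-1,1,2),K,D).reshape(-1,2)
    return e,np.c_[u,np.ones(len(u))]@R.T
def onplane(n,px,z):
    e,r=rays(n,px); return e+r*((z-e[2])/r[:,2])[:,None]
def depthpts(n,px,d):
    e,r=rays(n,px); return e+r*np.asarray(d)[:,None]
def project(n,P):
    K,D,R,e=cam(n); 
    q,_=cv2.projectPoints((np.asarray(P,float).reshape(-1,3)-e)@R,np.zeros(3),np.zeros(3),K,D); return q.reshape(-1,2)
def comps(mask,amin=60):
    cs,_=cv2.findContours(mask.astype(np.uint8),cv2.RETR_EXTERNAL,cv2.CHAIN_APPROX_NONE)
    return [c for c in cs if cv2.contourArea(c)>amin]
def rect(n,c,z):
    P=onplane(n,c.reshape(-1,2),z)[:,:2]*1000
    (x,y),(w,h),a=cv2.minAreaRect(P.astype(np.float32))
    if w<h: w,h,a=h,w,a+90
    a=(a+90)%180-90   # direction of long axis, world deg
    return x,y,w,h,a
def zmed(n,c,d):
    m=np.zeros(d.shape,np.uint8); cv2.drawContours(m,[c],-1,1,-1); m=cv2.erode(m,np.ones((3,3)))
    v,u=np.nonzero(m&(d>0)); 
    return np.median(depthpts(n,np.c_[u,v],d[v,u])[:,2])*1000
def snap(n,name=None):
    p,d=viewer.snapshot(n)
    if name: cv2.imwrite(f'pics/{name}.png',p[:,:,::-1])
    return p,d,cv2.cvtColor(p,cv2.COLOR_RGB2HSV).astype(int)
def crop(p,box,s,name):
    x0,y0,x1,y1=box; cv2.imwrite(f'pics/{name}.png',cv2.resize(p[y0:y1,x0:x1,::-1],None,fx=s,fy=s,interpolation=cv2.INTER_CUBIC))
E
python3 - <<'E'
from h import *
p,d,h=snap('top','top1')
crop(p,(345,195,505,305),5,'matcrop'); crop(p,(180,165,335,300),5,'drycrop')
H,S,V=h[...,0],h[...,1],h[...,2]
for (x,y) in [(385,237),(452,235),(417,271),(418,238),(384,275),(281,200),(403,175),(218,267),(406,325),(335,149),(420,255)]:
    print((x,y),p[y,x],h[y,x])
E
```

```text
(385, 237) [243 244 247] [113   4 247]
(452, 235) [243 244 246] [110   3 246]
(417, 271) [243 244 246] [110   3 246]
(418, 238) [81 78 86] [131  24  86]
(384, 275) [90 86 94] [135  22  94]
(281, 200) [243 153 106] [ 10 144 243]
(403, 175) [ 90 180 131] [ 74 128 180]
(218, 267) [243 244 247] [113   4 247]
(406, 325) [215 111 242] [144 138 242]
(335, 149) [243 244  72] [ 30 180 244]
(420, 255) [ 69 163 246] [104 183 246]
```

View pics/matcrop.png

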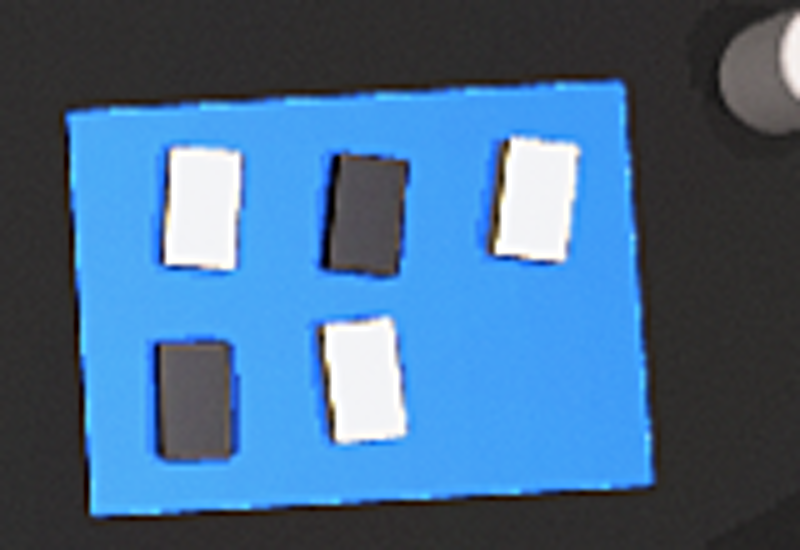

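View pics/drycrop.png

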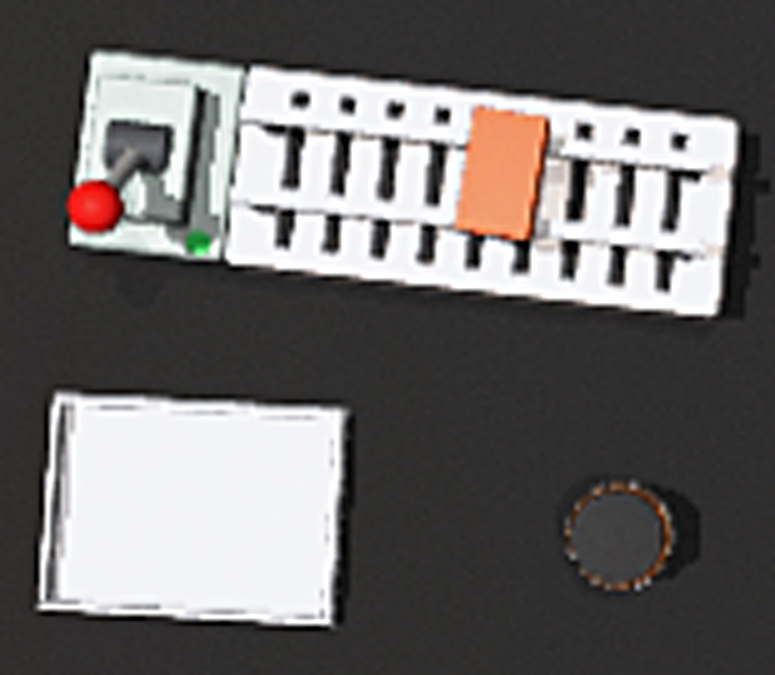

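The enlarged crops confirm it: three light slabs and two dark ones on the mat, and the red slab lying across the rails. Now I measure poses.

```bash
cat >> h.py <<'E'
def zmap(n,d):
    v,u=np.mgrid[0:480,0:640]
    P=depthpts(n,np.c_[u.ravel(),v.ravel()],d.ravel()); P=P.reshape(480,640,3)*1000
    P[d<=0]=np.nan
    return P
def measure(verbose=True):
    p,d,h=snap('top'); H,S,V=h[...,0],h[...,1],h[...,2]
    P=zmap('top',d)
    Z=P[...,2]
    out=dict(p=p,d=d,h=h,P=P)
    masks={'red':((H<15)&(S>90)&(V>120),0.124),'green':((H>60)&(H<90)&(S>80)&(V>90),0.038)}
    for k,(m,z) in masks.items():
        for c in comps(m,60 if k=='red' else 300):
            zm=zmed('top',c,d); print(k,cv2.boundingRect(c),'z%.1f'%zm,np.round(rect('top',c,zm/1000),1))
    mat=[c for c in comps((H>95)&(H<118)&(S>120)&(V>90),1500)]
    return out
E
python3 - <<'E'
from h import *
o=measure(); p,d,h,P=o['p'],o['d'],o['h'],o['P']; H,S,V=h[...,0],h[...,1],h[...,2]; Z=P[...,2]
# table depth check
print('table z',np.nanmedian(Z[340:360,250:300]), 'mat z',np.nanmedian(Z[280:290,440:460]))
roi=np.zeros((480,640),bool); roi[200:300,355:480]=1
for nm,m in (('light',(V>190)&(S<60)&roi&(Z>15)),('dark',(V<150)&(S<70)&roi&(Z>15))):
    for c in comps(m,150):
        zm=zmed('top',c,d); print(nm,cv2.boundingRect(c),'z%.1f'%zm,np.round(rect('top',c,zm/1000),1))
roi[:]=0; roi[165:240,180:340]=1
m=(np.abs(Z-50)<8)&roi
for c in comps(cv2.morphologyEx(m.astype(np.uint8),cv2.MORPH_CLOSE,np.ones((9,9))),800): print('dryer50',cv2.boundingRect(c),zmed('top',c,d),np.round(rect('top',c,.05),1))
m=(Z>35)&(Z<112)&roi&(V>0)
for c in comps(cv2.morphologyEx(m.astype(np.uint8),cv2.MORPH_CLOSE,np.ones((5,5))),800): print('dryer all',cv2.boundingRect(c),np.round(rect('top',c,.05),1))
rm=(np.abs(Z-100)<5)&roi
print('rail pts',rm.sum())
cv2.imwrite('pics/z.png',cv2.resize(np.clip(np.nan_to_num(Z)[160:305,180:345]*2,0,255).astype(np.uint8),None,fx=4,fy=4,interpolation=cv2.INTER_NEAREST))
roi[:]=0; roi[235:300,180:260]=1
for c in comps((V>150)&(S<60)&roi,800): print('tray',cv2.boundingRect(c),zmed('top',c,d),np.round(rect('top',c,.018),1))
E
```

```text
red (31, 406, 19, 20) z170.9 [100.1 620.2  39.7  39.4 -43.9]
red (193, 201, 11, 11) z154.6 [572.4 286.6  22.9  22.6  27.5]
red (271, 186, 19, 27) z125.3 [594.  101.3  59.4  35.4  -8.9]
green (363, 160, 80, 30) z39.2 [ 671.7 -203.   200.6   67.2  -86.9]
table z 1.136470577281501 mat z 4.150121242270544
light (410, 259, 16, 25) z28.1 [ 428.4 -243.    59.1   34.9    7. ]
light (378, 225, 15, 24) z28.4 [ 515.1 -160.8   59.3   35.    -3.6]
light (444, 223, 17, 24) z28.3 [ 521.2 -330.8   58.9   35.2   -7.4]
dark (377, 264, 14, 23) z28.0 [ 4.168e+02 -1.569e+02  5.580e+01  3.300e+01  2.000e-01]
dark (410, 226, 16, 24) z28.1 [ 512.7 -243.5   56.6   36.1   -5.7]
dryer50 (193, 176, 135, 53) 53.21678009655684 [597.7 156.8 329.  100.3  84.2]
dryer all (193, 176, 135, 53) [597.4 156.8 329.  100.8  84.2]
rail pts 554
tray (188, 244, 61, 46) 5.317754773819017 [433.8 265.7 150.5 111.3  87.5]
```

View pics/z.png

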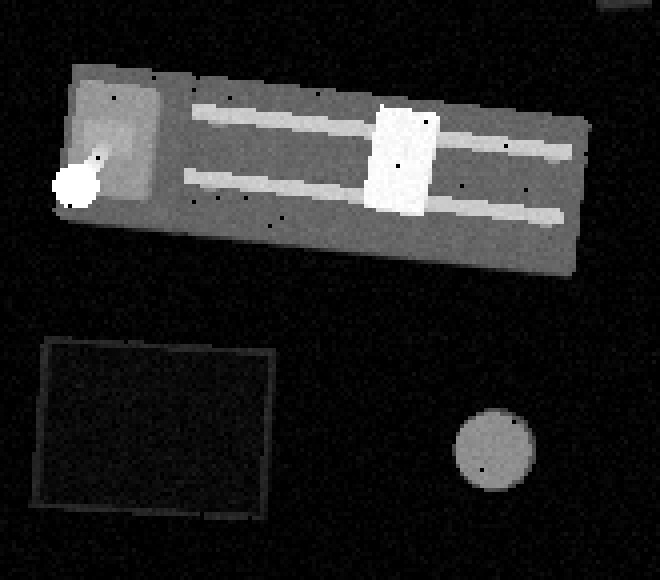

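```bash
cat >> h.py <<'E'
def zrects(lo,hi,box,zpl,d=None,amin=100,close=0):
    """rects (mm) of regions whose depth height lies in lo..hi (mm) in pixel box, cast on plane zpl (m)"""
    if d is None: p,d,h=snap('top')
    Z=zmap('top',d)[...,2]; m=np.zeros((480,640),np.uint8); x0,y0,x1,y1=box
    m[y0:y1,x0:x1]=((Z>lo)&(Z<hi))[y0:y1,x0:x1]
    m=cv2.medianBlur(m,3)
    if close: m=cv2.morphologyEx(m,cv2.MORPH_CLOSE,np.ones((close,close)))
    r=[]
    for c in comps(m,amin):
        M=cv2.moments(c); r.append((cv2.boundingRect(c),np.round(rect('top',c,zpl),1)))
    return r
def rails(d):
    Z=zmap('top',d); m=(np.abs(Z[...,2]-101)<5); m[:,:225]=0;m[:,335:]=0;m[:170]=0;m[235:]=0
    v,u=np.nonzero(m); P=onplane('top',np.c_[u,v],.1)[:,:2]*1000
    return P
E
python3 - <<'E'
from h import *
p,d,h=snap('top')
P=rails(d)
yd=np.array([np.cos(np.radians(84.2)),np.sin(np.radians(84.2))])
for it in range(3):
    xd=np.array([yd[1],-yd[0]])
    s=P@xd; c=(np.percentile(s,5)+np.percentile(s,95))/2
    a=P[s<c-8];b=P[s>c+8]
    A=np.r_[a-a.mean(0),b-b.mean(0)]
    w,V=np.linalg.eigh(A.T@A); yd=V[:,1]*np.sign(V[1,1])
xd=np.array([yd[1],-yd[0]])
print('yaw',np.degrees(np.arctan2(xd[1],xd[0])),'rail x',(a@xd).mean(),(b@xd).mean(),'y ext',[np.percentile(q@yd,[0,100]) for q in (a,b)])
mx=((a@xd).mean()+(b@xd).mean())/2; my=np.mean([np.percentile(q@yd,[0,100]).mean() for q in (a,b)])
print('mid',mx*xd+my*yd)
for r in zrects(16,40,(355,200,480,300),.027,d): print(*r)
for r in zrects(110,140,(225,170,335,235),.124,d): print('red',*r)
for r in zrects(25,50,(350,150,460,200),.038,d): print('sheet',*r)
for r in zrects(15,180,(120,200,170,250),.085,d): print('beaker',*r)
E
```

```text
yaw -5.7104734845727005 rail x 559.620327403066 599.6924298026165 y ext [array([ 61.2130805 , 290.31159456]), array([ 60.97797079, 290.27740161])]
mid [594.26171671 117.14634653]
(376, 264, 15, 23) [ 4.168e+02 -1.558e+02  5.580e+01  3.550e+01  2.000e-01]
(409, 259, 17, 25) [ 428.1 -242.    59.9   37.4    7.1]
(410, 226, 17, 25) [ 512.4 -243.5   60.3   37.6   -5.8]
(377, 225, 16, 24) [ 5.146e+02 -1.593e+02  5.890e+01  3.820e+01  1.000e-01]
(443, 223, 18, 25) [ 520.7 -329.3   60.5   38.4   -7. ]
red (271, 187, 19, 27) [593.1 100.9  61.4  37.   -8.4]
sheet (363, 161, 80, 30) [ 670.3 -202.8  200.8   67.2  -86.9]
beaker (126, 210, 34, 27) [537.5 438.5  81.   63.7 -89.4]
```

```bash
cat >> h.py <<'E'
def plan(x,y,z,yaw,verbose=True):
    """goal TCP mm, jaw (tool x) yaw in deg -> normalised shifts/twist from the present pose"""
    o=get_obs(); R=Rot.from_euler('xyz',o['eef_rot'],degrees=True).as_matrix()
    dl=R.T@(np.array([x,y,z])/1000-o['ee_pos'])
    cy=np.degrees(np.arctan2(R[1,0],R[0,0]))
    dy=(yaw-cy+180)%360-180
    print('t%.1f at'%o['time'],np.round(o['ee_pos']*1000,1),'yaw %.1f'%cy,'w %.1f'%(o['width']*1000),'F',np.round(o['contact_force'],1),'q7 %.0f'%o['qpos'][6])
    print(' -> shift/200',np.round(dl*5,3),'twist',round(-dy/180,3))
E
python3 -c "
from h import *
plan(594,101,210,81.4)"
```

```text
t0.2 at [ 261.8 -594.4  209.8] yaw -66.2 w 85.7 F [ 0.1  0.2 -0.3] q7 -3
 -> shift/200 [-2.513e+00  2.000e-03  2.922e+00] twist -0.82
```

{"op": "drive_tool", "data": {"steps": [-0.84, 0, 0.97, -0.27, -0.84, 0, 0.97, -0.27, -0.84, 0, 0.97, -0.27, -0.84, 0, 0.97, -0.27, -0.84, 0, 0.97, -0.27, -0.84, 0, 0.97, -0.27, -0.84, 0, 0.97, -0.27], "gripper": 0}}

```text
time: 0.95
ee_pos: [0.3734, -0.3604, 0.2107]
eef_rot: [-90.0, -0.0, -17.3]
contact_force: [0.0, 0.1, -0.7]
width: 0.0856
```

```bash
python3 -c "
from h import *
plan(594,101,210,81.4)"
```

```text
t0.9 at [ 373.4 -360.4  210.7] yaw -17.3 w 85.6 F [ 0.   0.1 -0.7] q7 20
 -> shift/200 [0.367 0.004 2.531] twist -0.548
```

{"op": "drive_tool", "data": {"steps": [0.15, 0, 1, -0.3, 0.15, 0, 1, -0.3, 0.15, 0, 1, -0.3, 0.15, 0, 1, -0.3, 0.15, 0, 1, -0.3, 0.15, 0, 1, -0.3, 0.15, 0, 1, -0.3]}}

```text
time: 1.65
ee_pos: [0.4609, -0.1832, 0.2105]
eef_rot: [-90.0, 0.0, 36.3]
contact_force: [-1.0, -0.5, -0.1]
width: 0.0855
```

```bash
python3 -c "
from h import *
plan(594,101,210,81.4)"
```

```text
t1.6 at [ 460.9 -183.2  210.5] yaw 36.3 w 85.5 F [-1.  -0.5 -0.1] q7 50
 -> shift/200 [1.378e+00 1.000e-03 7.510e-01] twist -0.25
```

{"op": "drive_tool", "data": {"steps": [0.9, 0, 0.5, -0.25, 0.9, 0, 0.5, -0.25, 0.9, 0, 0.5, -0.25, 0.9, 0, 0.5, -0.25, 0.9, 0, 0.5, -0.25, 0.9, 0, 0.5, -0.25, 0.9, 0, 0.5, -0.25]}}

```text
time: 2.35
ee_pos: [0.5472, 0.0041, 0.2101]
eef_rot: [-90.0, 0.0, 81.1]
contact_force: [0.1, -0.8, -0.3]
width: 0.0852
```

```bash
python3 -c "
from h import *
plan(594,101,160,81.4)"
```

```text
t2.4 at [547.2   4.1 210.1] yaw 81.1 w 85.2 F [ 0.1 -0.8 -0.3] q7 68
 -> shift/200 [ 0.515  0.25  -0.157] twist -0.002
```

{"op": "drive_tool", "data": {"steps": [0.515, 0.1, -0.157, -0.002, 0.515, 0.2, -0.157, -0.002, 0.515, 0.25, -0.157, -0.002, 0.515, 0.25, -0.157, -0.002, 0.515, 0.25, -0.157, -0.002], "gripper": 0.25}}

```text
time: 2.85
ee_pos: [0.5931, 0.1005, 0.1598]
eef_rot: [-89.9, 0.1, 81.5]
contact_force: [-0.1, -0.5, 0.4]
width: 0.064
```

```bash
python3 -c "
from h import *
plan(594,101,110,81.4)
p,d,h=snap('side','s1'); crop(p,(230,200,400,340),4.5,'s1c')
p,d,h=snap('top','t1'); crop(p,(180,150,340,270),5,'t1c')
"
```

```text
t2.9 at [593.1 100.5 159.8] yaw 81.5 w 64.0 F [-0.1 -0.5  0.4] q7 55
 -> shift/200 [ 0.003  0.249 -0.004] twist 0.001
```

View pics/s1c.png

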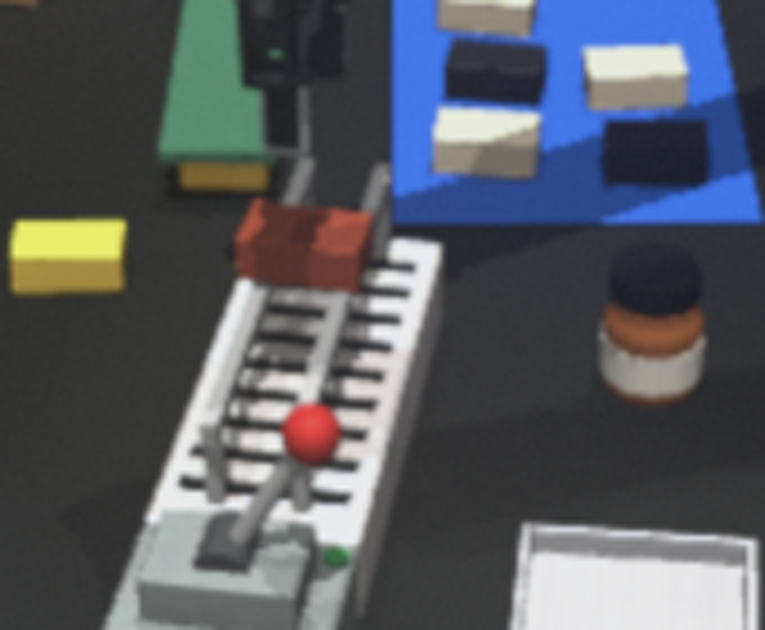

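View pics/t1c.png

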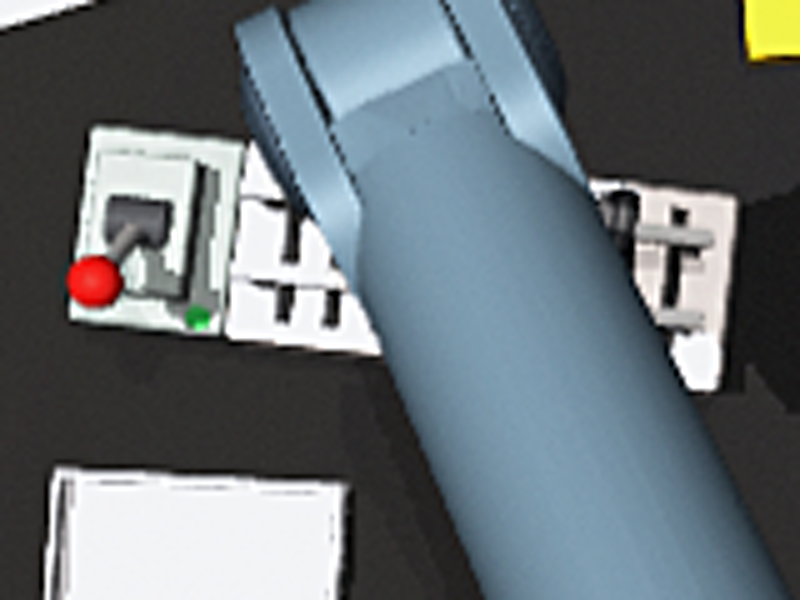

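```bash
python3 -c "
from h import *
print(project('side',[[.5931,.1005,.1598],[.594,.101,.124],[.594,.133,.165]]))
"
```

```text
[[297.33098317 235.93754553]
 [297.24543296 250.14892266]
 [295.35751865 241.97314925]]
```

```bash
python3 -c "
import cv2,numpy as np
a=cv2.imread('pics/s1.png')[190:280,260:340]
a=(255*(a/255.)**0.45).astype('uint8')
cv2.imwrite('pics/s1d.png',cv2.resize(a,None,fx=7,fy=7,interpolation=cv2.INTER_CUBIC)[:600])
"
```

```text
(no output)
```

View pics/s1d.png

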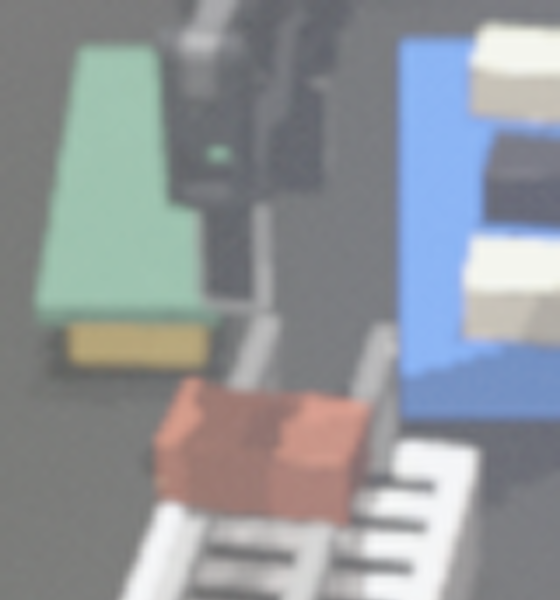

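```bash
python3 -c "
from h import *
p,d,h=snap('side')
P=zmap('side',d)
np.set_printoptions(suppress=True)
for r in range(205,248,2):
  print(r,[tuple(np.round(P[r,c]).astype(int)) if d[r,c]>0 else None for c in (288,291,294,297,300,303)])
"
```

```text
205 [(np.int64(603), np.int64(164), np.int64(269)), (np.int64(597), np.int64(168), np.int64(271)), (np.int64(591), np.int64(167), np.int64(271)), (np.int64(589), np.int64(131), np.int64(252)), (np.int64(582), np.int64(137), np.int64(255)), (np.int64(583), np.int64(67), np.int64(217))]
207 [(np.int64(603), np.int64(163), np.int64(264)), (np.int64(597), np.int64(163), np.int64(264)), (np.int64(591), np.int64(169), np.int64(268)), (np.int64(588), np.int64(137), np.int64(250)), (np.int64(590), np.int64(67), np.int64(212)), (np.int64(583), np.int64(68), np.int64(213))]
209 [(np.int64(604), np.int64(161), np.int64(258)), (np.int64(597), np.int64(167), np.int64(262)), (np.int64(591), np.int64(167), np.int64(262)), (np.int64(588), np.int64(138), np.int64(247)), (np.int64(590), np.int64(67), np.int64(207)), (np.int64(583), np.int64(67), np.int64(207))]
211 [(np.int64(607), np.int64(138), np.int64(241)), (np.int64(643), np.int64(-220), np.int64(40)), (np.int64(591), np.int64(167), np.int64(258)), (np.int64(588), np.int64(142), np.int64(244)), (np.int64(590), np.int64(66), np.int64(202)), (np.i
[... 4439 characters left out ...]
 (np.int64(602), np.int64(34), np.int64(100)), (np.int64(611), np.int64(-122), np.int64(1)), (np.int64(603), np.int64(-120), np.int64(2))]
245 [(np.int64(616), np.int64(83), np.int64(125)), (np.int64(609), np.int64(85), np.int64(127)), (np.int64(603), np.int64(83), np.int64(125)), (np.int64(596), np.int64(84), np.int64(126)), (np.int64(610), np.int64(-110), np.int64(3)), (np.int64(602), np.int64(-114), np.int64(0))]
247 [(np.int64(615), np.int64(93), np.int64(126)), (np.int64(608), np.int64(96), np.int64(128)), (np.int64(602), np.int64(91), np.int64(126)), (np.int64(596), np.int64(89), np.int64(124)), (np.int64(589), np.int64(92), np.int64(126)), (np.int64(583), np.int64(89), np.int64(125))]
```

{"op": "drive_tool", "data": {"steps": [0.003, 0.1, -0.004, 0, 0.003, 0.2, -0.004, 0, 0.003, 0.25, -0.004, 0, 0.003, 0.25, -0.004, 0]}}

```text
time: 3.4
ee_pos: [0.593, 0.1016, 0.1095]
eef_rot: [-89.9, 0.1, 81.6]
contact_force: [0.2, -0.5, -0.2]
width: 0.064
```

```bash
cat >> h.py <<'E'
def gam(p,box,s,name):
    x0,y0,x1,y1=box; a=(255*(p[y0:y1,x0:x1,::-1]/255.)**0.5).astype('uint8')
    cv2.imwrite(f'pics/{name}.png',cv2.resize(a,None,fx=s,fy=s,interpolation=cv2.INTER_CUBIC))
E
python3 -c "
from h import *
plan(594,101,100,81.4)
p,d,h=snap('side','s2'); gam(p,(250,190,350,290),6,'s2d')
P=zmap('side',d)
for r in range(225,262,2):
  print(r,[list(np.round(np.nan_to_num(P[r,c])).astype(int)) for c in (288,291,294,297,300)])
"
```

```text
t3.4 at [593.  101.6 109.5] yaw 81.6 w 64.0 F [ 0.2 -0.5 -0.2] q7 53
 -> shift/200 [-0.002  0.047 -0.006] twist 0.001
225 [[np.int64(604), np.int64(168), np.int64(226)], [np.int64(598), np.int64(167), np.int64(226)], [np.int64(592), np.int64(168), np.int64(227)], [np.int64(589), np.int64(137), np.int64(208)], [np.int64(583), np.int64(135), np.int64(208)]]
227 [[np.int64(604), np.int64(164), np.int64(219)], [np.int64(598), np.int64(164), np.int64(220)], [np.int64(592), np.int64(167), np.int64(222)], [np.int64(589), np.int64(137), np.int64(204)], [np.int64(583), np.int64(139), np.int64(205)]]
229 [[np.int64(604), np.int64(165), np.int64(215)], [np.int64(598), np.int64(169), np.int64(218)], [np.int64(592), np.int64(171), np.int64(219)], [np.int64(589), np.int64(139), np.int64(200)], [np.int64(584), np.int64(132), np.int64(196)]]
231 [[np.int64(604), np.int64(166), np.int64(211)], [np.int64(598), np.int64(165), np.int64(211)], [np.int64(592), np.int64(167), np.int64(212)], [np.int64(588), np.int64(156), np.int64(206)], [np.int64(584), np.int64(133), np.int64(192)]]
233 [[np.int64(608), n
[... 2860 characters left out ...]
, np.int64(114), np.int64(114)], [np.int64(607), np.int64(113), np.int64(114)], [np.int64(599), np.int64(122), np.int64(120)], [np.int64(594), np.int64(114), np.int64(115)], [np.int64(586), np.int64(119), np.int64(119)]]
259 [[np.int64(613), np.int64(116), np.int64(110)], [np.int64(606), np.int64(119), np.int64(112)], [np.int64(600), np.int64(118), np.int64(112)], [np.int64(593), np.int64(118), np.int64(112)], [np.int64(587), np.int64(116), np.int64(111)]]
261 [[np.int64(613), np.int64(116), np.int64(105)], [np.int64(607), np.int64(113), np.int64(103)], [np.int64(600), np.int64(114), np.int64(104)], [np.int64(593), np.int64(117), np.int64(106)], [np.int64(587), np.int64(118), np.int64(108)]]
```

View pics/s2d.png

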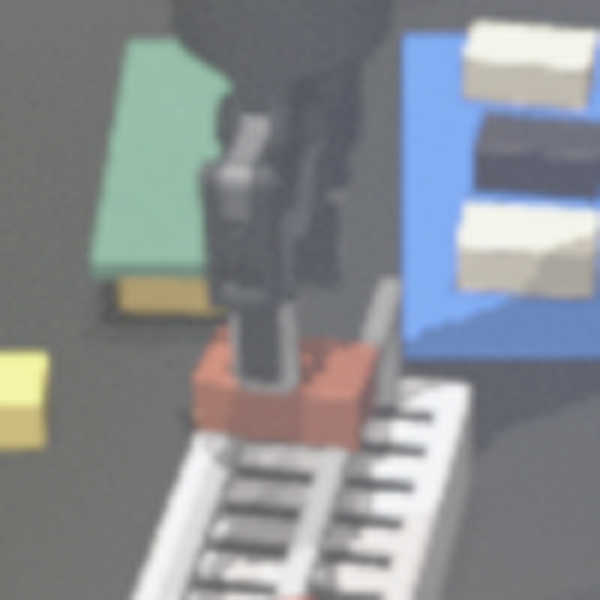

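{"op": "drive_tool", "data": {"steps": [-0.002, 0.07, -0.006, 0, -0.002, 0.12, -0.006, 0, -0.002, 0.125, -0.006, 0, -0.002, 0.125, -0.006, 0]}}

```text
time: 3.85
ee_pos: [0.5946, 0.1028, 0.0848]
eef_rot: [-89.9, 0.0, 81.7]
contact_force: [0.5, 2.2, 0.4]
width: 0.064
```

```bash
python3 -c "
from h import *
plan(594,101,76.5,81.4)
p,d,h=snap('side','s3'); gam(p,(250,190,350,290),6,'s3d')
"
```

```text
t3.9 at [594.6 102.8  84.8] yaw 81.7 w 64.0 F [0.5 2.2 0.4] q7 52
 -> shift/200 [-0.009  0.042  0.002] twist 0.002
```

View pics/s3d.png

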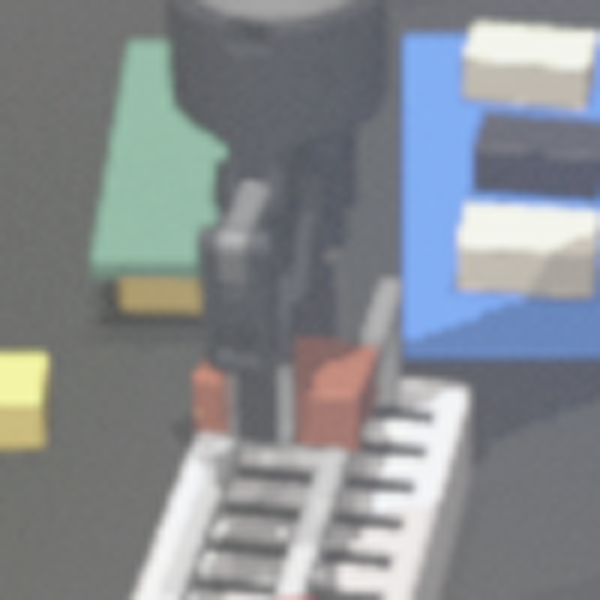

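{"op": "drive_tool", "data": {"steps": [0, 0.005, 0, 0, 0, 0.005, 0, 0, 0, 0.005, 0, 0, 0, 0.005, 0, 0, 0, 0.005, 0, 0, 0, 0.005, 0, 0], "gripper": 1, "force": 50}}

```text
time: 4.5
ee_pos: [0.5957, 0.103, 0.0851]
eef_rot: [-90.1, -0.0, 81.7]
contact_force: [-0.5, -1.0, 2.7]
width: 0.0351
```

```bash
python3 -c "
from h import *
plan(594,101,76.5,81.4)
p,d,h=snap('side','s4'); gam(p,(250,190,350,290),6,'s4d')
"
```

```text
t4.5 at [595.7 103.   85.1] yaw 81.7 w 35.1 F [-0.5 -1.   2.7] q7 52
 -> shift/200 [-0.011  0.043  0.007] twist 0.002
```

View pics/s4d.png

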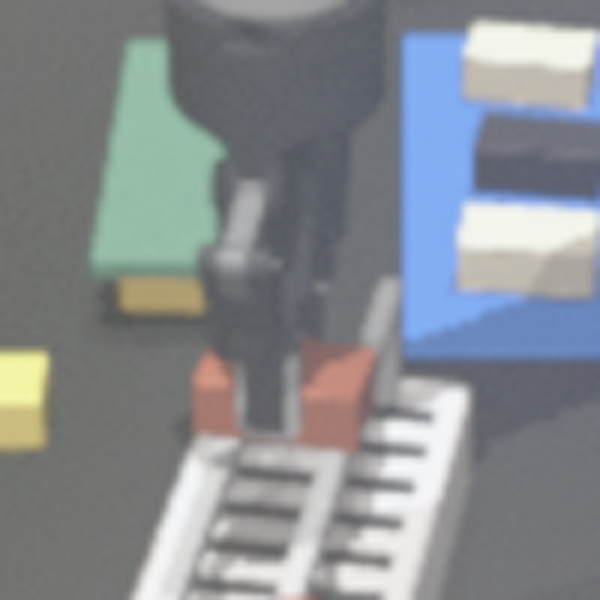

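{"op": "drive_tool", "data": {"steps": [0, -0.05, 0, 0, 0, -0.15, 0, 0, 0, -0.3, 0, 0, 0, -0.45, 0, 0, 0, -0.55, 0, 0, 0, -0.55, 0, 0]}}

```text
time: 5.15
ee_pos: [0.5971, 0.1038, 0.198]
eef_rot: [-90.3, -0.1, 81.7]
contact_force: [-0.4, 0.3, -1.6]
width: 0.0349
```

```bash
python3 -c "
from h import *
plan(434,266,195,87.5)
p,d,h=snap('side','s5'); gam(p,(250,150,410,390),2.5,'s5d')
"
```

```text
t5.2 at [597.1 103.8 198. ] yaw 81.7 w 34.9 F [-0.4  0.3 -1.6] q7 56
 -> shift/200 [0.686 0.011 0.924] twist -0.032
```

View pics/s5d.png

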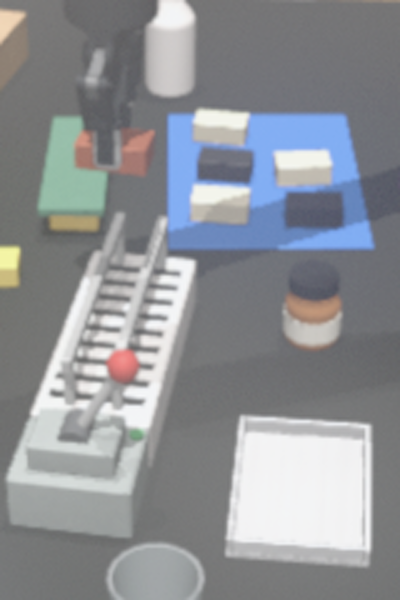

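{"op": "drive_tool", "data": {"steps": [0.1, 0.01, 0.13, -0.03, 0.25, 0.01, 0.33, -0.03, 0.4, 0.01, 0.53, -0.03, 0.54, 0.01, 0.72, -0.03, 0.64, 0.01, 0.85, -0.03, 0.68, 0.01, 0.91, -0.03, 0.686, 0.01, 0.924, -0.032, 0.686, 0.01, 0.924, -0.032, 0.686, 0.01, 0.924, -0.032]}}

```text
time: 6.1
ee_pos: [0.4336, 0.263, 0.1919]
eef_rot: [-90.0, 0.1, 87.3]
contact_force: [0.1, 0.2, -1.8]
width: 0.0345
```

```bash
python3 -c "
from h import *
p,d,h=snap('side','s6'); gam(p,(230,200,420,440),2.5,'s6d')
p,d,h=snap('top','t6'); gam(p,(150,160,330,310),4,'t6d')
H,S,V=[h[...,i] for i in range(3)]
plan(434,266,30,87.5)
"
```

```text
t6.2 at [433.6 263.4 192.2] yaw 87.3 w 35.0 F [-0.  -0.5 -1.3] q7 43
 -> shift/200 [ 0.013  0.811 -0.002] twist -0.001
```

View pics/s6d.png

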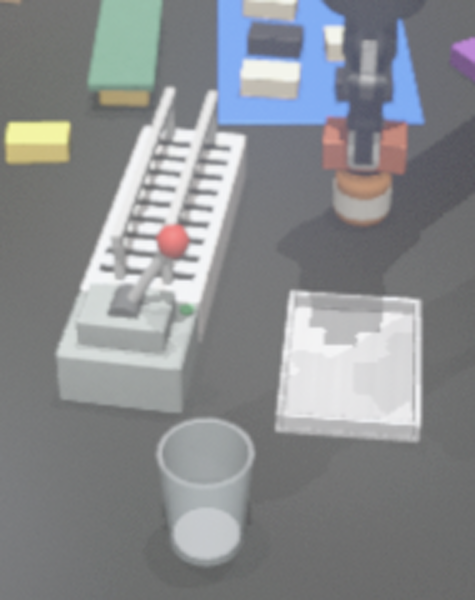

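View pics/t6d.png

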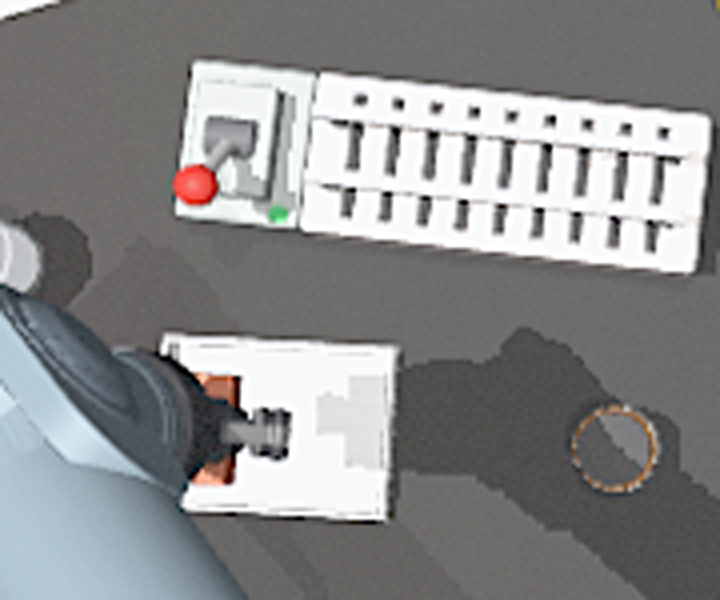

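{"op": "drive_tool", "data": {"steps": [0.013, 0.1, 0, 0, 0.013, 0.25, 0, 0, 0.013, 0.42, 0, 0, 0.013, 0.58, 0, 0, 0.013, 0.7, 0, 0, 0.013, 0.78, 0, 0, 0.013, 0.811, 0, 0, 0.013, 0.811, 0, 0]}}

```text
time: 7.0
ee_pos: [0.4324, 0.2674, 0.0299]
eef_rot: [-90.0, 0.0, 87.4]
contact_force: [-0.8, 0.1, -2.2]
width: 0.0347
```

```bash
python3 -c "
from h import *
p,d,h=snap('side','s7'); gam(p,(310,250,430,390),4.2,'s7d')
plan(434,266,-8,87.5)
"
```

```text
t7.0 at [432.9 268.1  30.8] yaw 87.5 w 34.8 F [-0.1 -0.8 -1.4] q7 31
 -> shift/200 [-0.01   0.194 -0.006] twist -0.0
```

View pics/s7d.png

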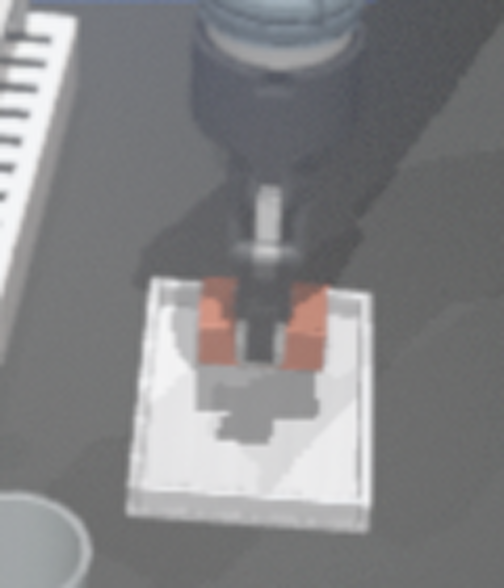

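{"op": "drive_tool", "data": {"steps": [-0.01, 0.08, 0, 0, -0.01, 0.14, 0, 0, -0.01, 0.17, 0, 0, -0.01, 0.185, 0, 0, -0.01, 0.194, 0, 0]}}

```text
time: 7.55
ee_pos: [0.4318, 0.2659, -0.0089]
eef_rot: [-90.0, 0.0, 87.5]
contact_force: [0.9, 0.6, -2.4]
width: 0.0347
```

```bash
python3 -c "
from h import *
p,d,h=snap('side','s8'); gam(p,(310,250,430,390),4.2,'s8d')
plan(434,266,-11,87.5)
"
```

```text
t7.6 at [431.8 265.9  -8.9] yaw 87.5 w 35.2 F [ 0.1 -0.  -1.4] q7 28
 -> shift/200 [ 0.001  0.011 -0.011] twist 0.0
```

View pics/s8d.png

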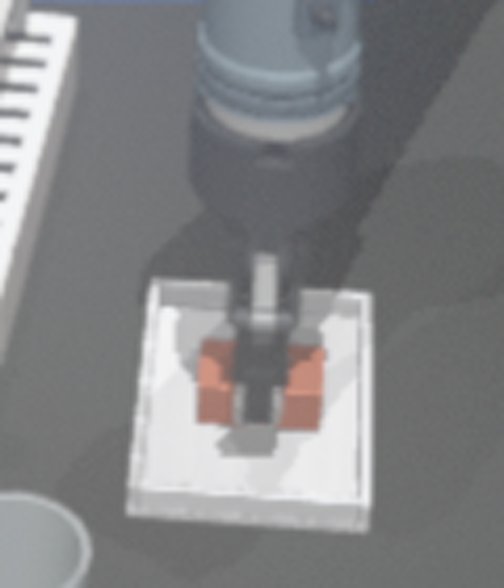

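{"op": "drive_tool", "data": {"steps": [0, 0.008, 0, 0, 0, 0.014, 0, 0, 0, 0.014, 0, 0]}}

```text
time: 7.9
ee_pos: [0.4324, 0.2661, -0.011]
eef_rot: [-90.0, -0.0, 87.5]
contact_force: [-0.1, 1.0, -0.2]
width: 0.0348
```

{"op": "drive_tool", "data": {"steps": [0, 0.01, 0, 0, 0, 0.01, 0, 0, 0, 0.01, 0, 0]}}

```text
time: 8.2
ee_pos: [0.4324, 0.2661, -0.011]
eef_rot: [-90.1, 0.1, 87.5]
contact_force: [-4.9, -3.7, 16.0]
width: 0.0351
```

{"op": "drive_tool", "data": {"steps": [0, -0.005, 0, 0, 0, -0.005, 0, 0, 0, -0.005, 0, 0, 0, -0.005, 0, 0, 0, -0.1, 0, 0, 0, -0.3, 0, 0, 0, -0.5, 0, 0, 0, -0.75, 0, 0, 0, -0.95, 0, 0, 0, -0.95, 0, 0], "gripper": 0.25}}

```text
time: 9.2
ee_pos: [0.436, 0.2691, 0.1829]
eef_rot: [-90.6, -0.3, 87.5]
contact_force: [0.1, 0.4, 0.6]
width: 0.0642
```

```bash
python3 -c "
from h import *
p,d,h=snap('side','s9'); gam(p,(310,250,430,390),4.2,'s9d')
plan(425,-157,195,0.2)
"
```

```text
t9.2 at [434.3 267.4 179.8] yaw 87.5 w 64.1 F [0.9 0.2 0.5] q7 41
 -> shift/200 [-2.122 -0.082 -0.048] twist 0.485
```

View pics/s9d.png

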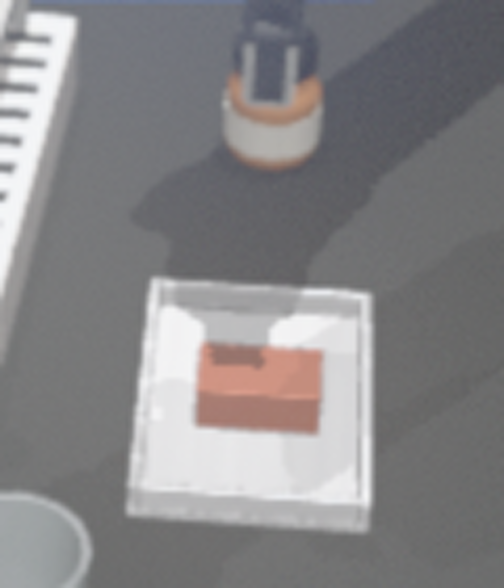

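{"op": "drive_tool", "data": {"steps": [-1, -0.08, -0.02, 0.24, -1, -0.08, -0.02, 0.24, -1, -0.08, -0.02, 0.24, -1, -0.08, -0.02, 0.24, -1, -0.08, -0.02, 0.24, -1, -0.08, -0.02, 0.24], "gripper": 0.15}}

```text
time: 9.85
ee_pos: [0.4258, 0.0635, 0.1909]
eef_rot: [-89.9, 0.2, 44.0]
contact_force: [0.0, 0.5, 0.9]
width: 0.0723
```

```bash
python3 -c "
from h import *
plan(416.8,-156,195,0.2)
"
```

```text
t9.8 at [425.8  63.5 190.9] yaw 44.0 w 72.3 F [0.  0.5 0.9] q7 30
 -> shift/200 [-0.795 -0.02  -0.758] twist 0.243
```

{"op": "drive_tool", "data": {"steps": [-0.795, 0, -0.76, 0.243, -0.795, 0, -0.76, 0.243, -0.795, 0.1, -0.76, 0.243, -0.795, 0.3, -0.76, 0.243, -0.795, 0.4, -0.76, 0.243, -0.795, 0.5, -0.76, 0.243, -0.795, 0.6, -0.76, 0.243, -0.795, 0.6, -0.76, 0.243]}}

```text
time: 10.65
ee_pos: [0.4162, -0.1513, 0.0688]
eef_rot: [-89.7, 0.5, 0.9]
contact_force: [-0.6, 0.8, -0.8]
width: 0.0727
```

```bash
python3 -c "
from h import *
p,d,h=snap('side','s10'); gam(p,(310,170,430,260),5,'s10d')
plan(416.8,-156,-17,0.2)
"
```

```text
t10.7 at [ 417.9 -151.7   70.6] yaw 0.8 w 72.7 F [-0.2 -0.2 -0.6] q7 9
 -> shift/200 [-0.003  0.438 -0.023] twist 0.004
```

View pics/s10d.png

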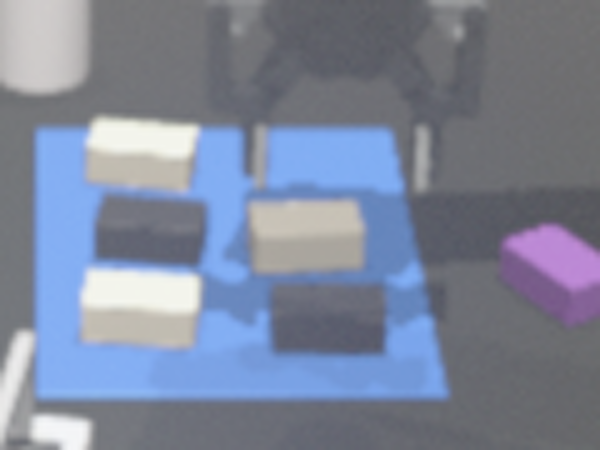

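{"op": "drive_tool", "data": {"steps": [-0.003, 0.15, -0.023, 0, -0.003, 0.28, -0.023, 0, -0.003, 0.36, -0.023, 0, -0.003, 0.4, -0.023, 0, -0.003, 0.41, -0.023, 0, -0.003, 0.41, -0.023, 0]}}

```text
time: 11.3
ee_pos: [0.42, -0.1584, -0.0086]
eef_rot: [-90.0, -0.1, 0.6]
contact_force: [-0.0, -0.2, -0.7]
width: 0.0723
```

```bash
python3 -c "
from h import *
p,d,h=snap('side','s11'); gam(p,(310,170,430,260),5,'s11d')
plan(416.8,-156,-18,0.2)
"
```

```text
t11.3 at [ 420.2 -158.6   -8.4] yaw 0.6 w 72.8 F [ 0.4 -0.3 -0.7] q7 5
 -> shift/200 [-0.017  0.048  0.013] twist 0.002
```

View pics/s11d.png

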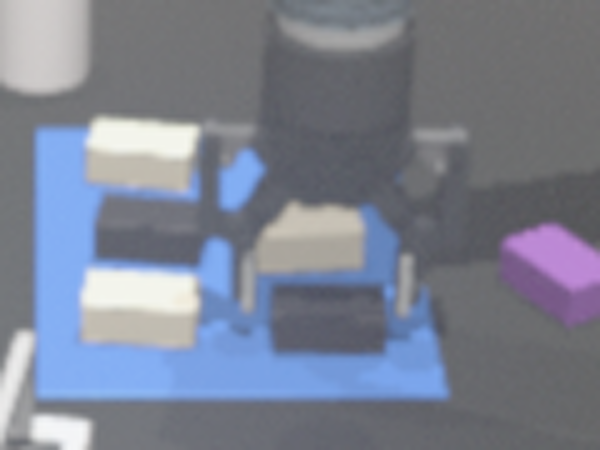

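{"op": "drive_tool", "data": {"steps": [-0.017, 0.03, 0.013, 0.002, -0.017, 0.05, 0.013, 0.002, -0.017, 0.05, 0.013, 0.002]}}

```text
time: 11.65
ee_pos: [0.4149, -0.1558, -0.0197]
eef_rot: [-90.0, 0.1, 0.2]
contact_force: [0.2, -0.0, -0.1]
width: 0.0727
```

{"op": "drive_tool", "data": {"steps": [0, 0, 0, 0, 0, 0, 0, 0, 0, 0, 0, 0, 0, 0, 0, 0, 0, 0, 0, 0], "gripper": 1}}

```text
time: 12.15
ee_pos: [0.4163, -0.1562, -0.0189]
eef_rot: [-90.0, -0.1, 0.2]
contact_force: [-0.0, 0.2, 5.2]
width: 0.059
```

```bash
python3 -c "
from h import *
p,d,h=snap('side','s12'); gam(p,(310,170,430,260),5,'s12d')
plan(416.8,-156,195,0.2)
"
```

```text
t12.2 at [ 416.3 -156.2  -18.9] yaw 0.2 w 58.8 F [0.3 0.8 5.1] q7 3
 -> shift/200 [ 0.004 -1.069  0.   ] twist -0.0
```

View pics/s12d.png

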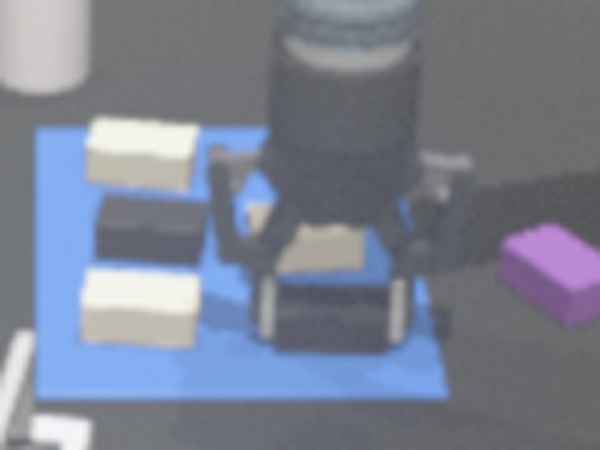

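{"op": "drive_tool", "data": {"steps": [0, -0.05, 0, 0, 0, -0.15, 0, 0, 0, -0.35, 0, 0, 0.05, -0.6, 0.1, 0, 0.15, -0.8, 0.25, 0, 0.3, -0.95, 0.4, 0, 0.45, -1, 0.6, 0, 0.55, -1, 0.75, 0, 0.6, -1, 0.8, 0, 0.6, -1, 0.8, 0]}}

```text
time: 13.2
ee_pos: [0.5353, 0.0077, 0.1805]
eef_rot: [-89.9, 0.0, 0.5]
contact_force: [-1.0, -0.3, -2.6]
width: 0.0593
```

```bash
python3 -c "
from h import *
plan(591.3,87.3,130,-5.7)
p,d,h=snap('side','s13'); gam(p,(230,150,400,290),4,'s13d')
"
```

```text
t13.2 at [535.3   7.7 180.5] yaw 0.5 w 59.3 F [-1.  -0.3 -2.6] q7 -11
 -> shift/200 [0.283 0.253 0.395] twist 0.034
```

View pics/s13d.png

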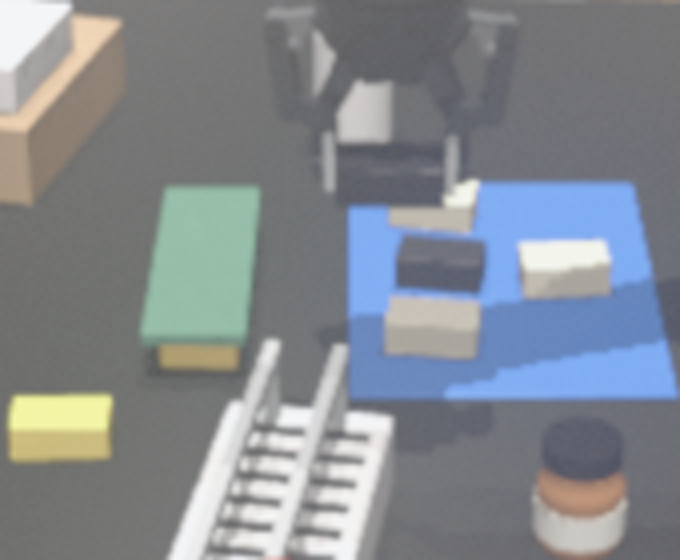

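Dark slab is held level at the side-view centre. Carry on to above the rails.

{"op": "drive_tool", "data": {"steps": [0.05, 0, 0.07, 0.03, 0.13, 0, 0.18, 0.034, 0.21, 0, 0.29, 0.034, 0.26, 0.05, 0.36, 0.034, 0.283, 0.12, 0.395, 0.034, 0.283, 0.2, 0.395, 0.034, 0.283, 0.25, 0.395, 0.034, 0.283, 0.25, 0.395, 0.034, 0.283, 0.25, 0.395, 0.034]}}

```text
time: 14.15
ee_pos: [0.5907, 0.0819, 0.13]
eef_rot: [-90.1, 0.1, -6.0]
contact_force: [0.4, -0.5, -0.7]
width: 0.0593
```

```bash
python3 -c "
from h import *
plan(591.3,87.3,82,-5.7)
"
```

```text
t14.2 at [590.7  81.9 130. ] yaw -6.0 w 59.3 F [ 0.4 -0.5 -0.7] q7 -29
 -> shift/200 [0.001 0.24  0.027] twist -0.002
```

{"op": "drive_tool", "data": {"steps": [0.001, 0.08, 0.027, -0.002, 0.001, 0.16, 0.027, -0.002, 0.001, 0.21, 0.027, -0.002, 0.001, 0.235, 0.027, -0.002, 0.001, 0.24, 0.027, -0.002, 0.001, 0.24, 0.027, -0.002]}}

```text
time: 14.75
ee_pos: [0.5922, 0.0889, 0.0826]
eef_rot: [-90.0, 0.0, -5.6]
contact_force: [-0.7, 0.2, -2.1]
width: 0.0593
```

```bash
python3 -c "
from h import *
plan(591.3,87.3,77,-5.7)
p,d,h=snap('side','s14'); gam(p,(230,190,390,330),4,'s14d')
"
```

```text
t14.8 at [592.2  88.9  82.6] yaw -5.6 w 59.3 F [-0.7  0.2 -2.1] q7 -31
 -> shift/200 [-0.004  0.028 -0.009] twist 0.001
```

View pics/s14d.png

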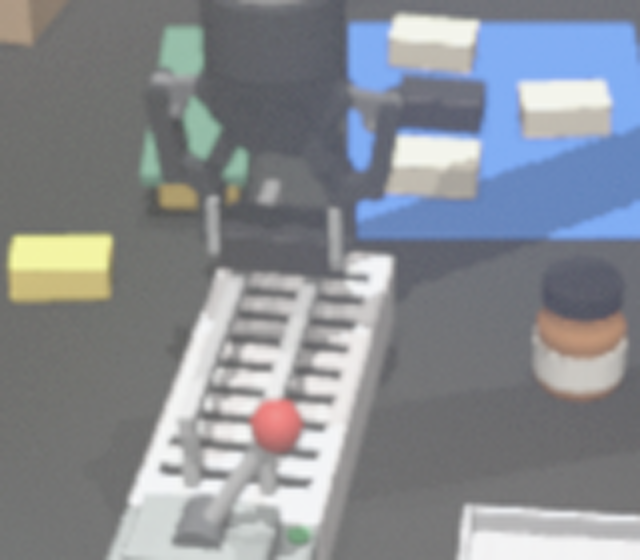

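{"op": "drive_tool", "data": {"steps": [-0.004, 0.012, -0.008, 0, -0.004, 0.02, -0.008, 0, -0.004, 0.022, -0.008, 0, -0.004, 0.022, -0.008, 0]}}

```text
time: 15.2
ee_pos: [0.5913, 0.0873, 0.0784]
eef_rot: [-90.0, -0.0, -5.6]
contact_force: [-0.0, 0.1, -1.7]
width: 0.0588
```

{"op": "drive_tool", "data": {"steps": [0, 0.005, 0, 0, 0, 0.01, 0, 0, 0, 0.01, 0, 0]}}

```text
time: 15.5
ee_pos: [0.5914, 0.0873, 0.0782]
eef_rot: [-90.1, -0.0, -5.6]
contact_force: [-5.1, -2.0, 8.4]
width: 0.0589
```

{"op": "drive_tool", "data": {"steps": [0, 0, 0, 0, 0, 0, 0, 0, 0, 0, 0, 0, 0, 0, 0, 0, 0, -0.1, 0, 0, 0, -0.25, 0, 0, 0, -0.5, 0, 0, 0, -0.6, 0, 0], "gripper": 0.15}}

```text
time: 16.3
ee_pos: [0.5939, 0.0885, 0.2011]
eef_rot: [-89.9, -0.4, -5.6]
contact_force: [0.4, 1.0, 0.1]
width: 0.0728
```

```bash
python3 -c "
from h import *
plan(512.4,-243.5,195,-5.8)
p,d,h=snap('side','s15'); gam(p,(230,170,410,320),4,'s15d')
"
```

```text
t16.3 at [593.9  88.5 201.1] yaw -5.6 w 72.8 F [0.4 1.  0.1] q7 -27
 -> shift/200 [-0.245  0.025 -1.692] twist 0.001
```

View pics/s15d.png

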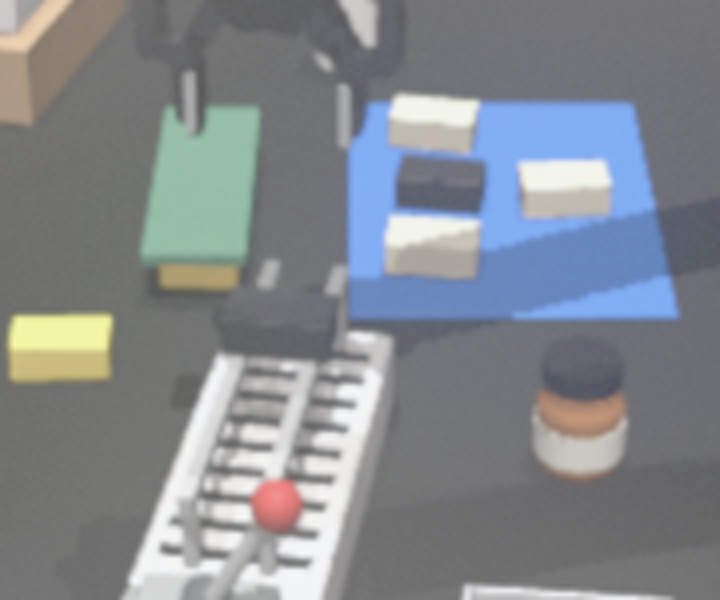

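{"op": "drive_tool", "data": {"steps": [-0.15, 0, -1, 0, -0.15, 0, -1, 0, -0.15, 0, -1, 0, -0.15, 0, -1, 0, -0.15, 0, -1, 0]}}

```text
time: 16.85
ee_pos: [0.5389, -0.1197, 0.1953]
eef_rot: [-90.3, 0.1, -6.4]
contact_force: [-0.0, -1.0, -0.3]
width: 0.0729
```

```bash
python3 -c "
from h import *
plan(512.4,-243.5,70,-5.8)
"
```

```text
t16.9 at [ 538.9 -119.7  195.3] yaw -6.4 w 72.9 F [-0.  -1.  -0.3] q7 -4
 -> shift/200 [-0.061  0.63  -0.626] twist -0.003
```

{"op": "drive_tool", "data": {"steps": [-0.061, 0.1, -0.3, 0, -0.061, 0.3, -0.5, 0, -0.061, 0.5, -0.626, 0, -0.061, 0.6, -0.626, 0, -0.061, 0.63, -0.626, 0, -0.061, 0.63, -0.626, 0, -0.061, 0.63, -0.626, 0]}}

```text
time: 17.55
ee_pos: [0.5198, -0.2304, 0.0719]
eef_rot: [-90.0, -0.2, -5.4]
contact_force: [0.5, 0.0, 1.2]
width: 0.0724
```

```bash
python3 -c "
from h import *
plan(512.4,-243.5,-19,-5.8)
p,d,h=snap('side','s16'); gam(p,(300,160,420,260),5,'s16d')
"
```

```text
t17.6 at [ 519.8 -230.4   71.9] yaw -5.4 w 72.4 F [0.5 0.  1.2] q7 5
 -> shift/200 [-0.032  0.454 -0.069] twist 0.002
```

View pics/s16d.png

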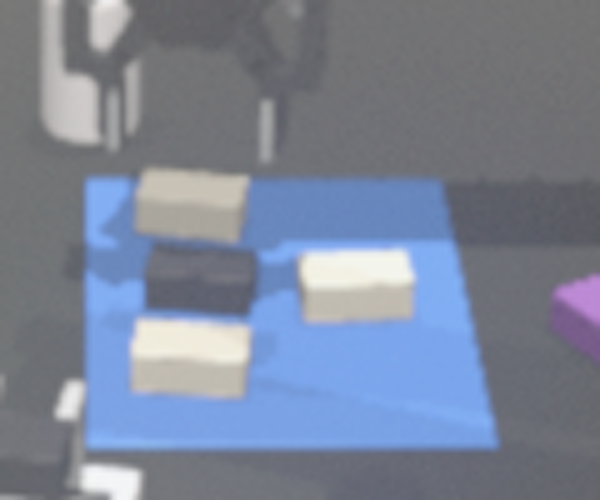

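{"op": "drive_tool", "data": {"steps": [-0.032, 0.1, -0.069, 0.002, -0.032, 0.2, -0.069, 0.002, -0.032, 0.27, -0.069, 0.002, -0.032, 0.27, -0.069, 0.002, -0.032, 0.27, -0.069, 0.002]}}

```text
time: 18.1
ee_pos: [0.5112, -0.2445, 0.0172]
eef_rot: [-90.0, -0.1, -5.8]
contact_force: [0.2, -0.7, 0.8]
width: 0.0727
```

```bash
python3 -c "
from h import *
plan(512.4,-243.5,-19,-5.8)
"
```

```text
t18.1 at [ 511.2 -244.5   17.2] yaw -5.8 w 72.7 F [ 0.2 -0.7  0.8] q7 5
 -> shift/200 [0.005 0.181 0.005] twist -0.0
```

{"op": "drive_tool", "data": {"steps": [0.005, 0.08, 0.005, 0, 0.005, 0.14, 0.005, 0, 0.005, 0.17, 0.005, 0, 0.005, 0.181, 0.005, 0, 0.005, 0.181, 0.005, 0]}}

```text
time: 18.6
ee_pos: [0.5105, -0.2442, -0.0206]
eef_rot: [-90.0, 0.1, -5.9]
contact_force: [-0.1, -0.4, -0.3]
width: 0.0721
```

{"op": "drive_tool", "data": {"steps": [0, 0, 0, 0, 0, 0, 0, 0, 0, 0, 0, 0, 0, 0, 0, 0, 0, 0, 0, 0], "gripper": 1}}

```text
time: 19.1
ee_pos: [0.5118, -0.2447, -0.0193]
eef_rot: [-90.0, -0.1, -5.9]
contact_force: [0.9, -0.5, 3.1]
width: 0.0592
```

```bash
python3 -c "
from h import *
plan(597.3,147,190,-5.7)
p,d,h=snap('side','s17'); gam(p,(300,160,420,260),5,'s17d')
"
```

```text
t19.1 at [ 511.8 -244.7  -19.3] yaw -5.9 w 59.2 F [ 0.9 -0.5  3.1] q7 3
 -> shift/200 [ 0.224 -1.047  1.992] twist -0.001
```

View pics/s17d.png

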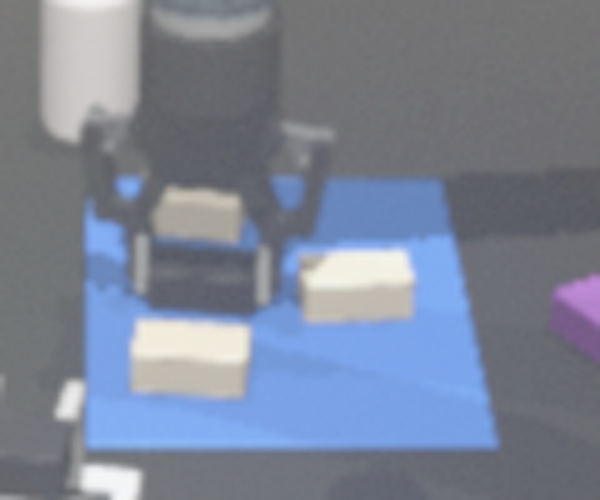

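{"op": "drive_tool", "data": {"steps": [0, -0.05, 0, 0, 0, -0.15, 0, 0, 0, -0.35, 0, 0, 0.02, -0.6, 0.1, 0, 0.04, -0.8, 0.25, 0, 0.06, -0.95, 0.45, 0, 0.08, -1, 0.65, 0, 0.1, -1, 0.85, 0, 0.1, -1, 0.97, 0, 0.1, -1, 1, 0, 0.1, -1, 1, 0]}}

```text
time: 20.25
ee_pos: [0.5505, -0.0468, 0.1796]
eef_rot: [-90.0, 0.1, -5.8]
contact_force: [-0.5, -0.3, -1.7]
width: 0.0593
```

```bash
python3 -c "
from h import *
plan(597.3,146,180,-5.7)
"
```

```text
t20.2 at [550.5 -46.8 179.6] yaw -5.8 w 59.3 F [-0.5 -0.3 -1.7] q7 -12
 -> shift/200 [ 0.136 -0.003  0.983] twist -0.0
```

{"op": "drive_tool", "data": {"steps": [0.02, 0, 0.12, 0, 0.05, 0, 0.3, 0, 0.08, 0, 0.5, 0, 0.1, 0, 0.7, 0, 0.12, 0, 0.86, 0, 0.13, 0.05, 0.95, 0, 0.136, 0.12, 0.983, 0, 0.136, 0.2, 0.983, 0, 0.136, 0.25, 0.983, 0, 0.136, 0.25, 0.983, 0, 0.136, 0.25, 0.983, 0]}}

```text
time: 21.35
ee_pos: [0.5988, 0.143, 0.1294]
eef_rot: [-90.1, 0.1, -6.1]
contact_force: [0.6, 0.2, -2.4]
width: 0.059
```

```bash
python3 -c "
from h import *
plan(597.3,146,82,-5.7)
p,d,h=snap('side','s18'); gam(p,(230,170,390,310),4,'s18d')
"
```

```text
t21.4 at [598.8 143.  129.4] yaw -6.1 w 59.0 F [ 0.6  0.2 -2.4] q7 -35
 -> shift/200 [-0.009  0.237  0.015] twist -0.002
```

View pics/s18d.png

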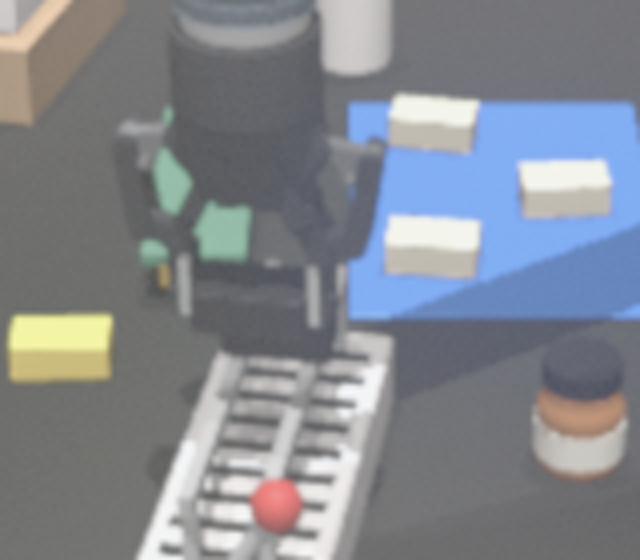

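{"op": "drive_tool", "data": {"steps": [-0.009, 0.08, 0.015, -0.002, -0.009, 0.16, 0.015, -0.002, -0.009, 0.21, 0.015, -0.002, -0.009, 0.235, 0.015, -0.002, -0.009, 0.24, 0.015, -0.002, -0.009, 0.24, 0.015, -0.002]}}

```text
time: 22.0
ee_pos: [0.5975, 0.1485, 0.0819]
eef_rot: [-90.0, 0.0, -5.6]
contact_force: [0.1, 0.4, -1.1]
width: 0.059
```

```bash
python3 -c "
from h import *
plan(597.3,146,78,-5.7)
"
```

```text
t22.0 at [597.5 148.5  81.9] yaw -5.6 w 59.0 F [ 0.1  0.4 -1.1] q7 -37
 -> shift/200 [ 0.     0.019 -0.012] twist 0.001
```

{"op": "drive_tool", "data": {"steps": [0, 0.012, -0.012, 0, 0, 0.02, -0.012, 0, 0, 0.022, -0.012, 0, 0, 0.026, -0.012, 0, 0, 0.026, -0.012, 0]}}

```text
time: 22.5
ee_pos: [0.5975, 0.1457, 0.0778]
eef_rot: [-90.0, -0.0, -5.6]
contact_force: [-2.7, -1.4, 3.6]
width: 0.0589
```

Contact; release and rise.

{"op": "drive_tool", "data": {"steps": [0, 0.002, 0, 0, 0, 0.002, 0, 0, 0, 0.002, 0, 0, 0, 0.002, 0, 0, 0, -0.1, 0, 0, 0, -0.25, 0, 0, 0, -0.5, 0, 0, -0.02, -0.6, -0.3, 0, -0.05, -0.6, -0.6, 0, -0.1, -0.6, -0.9, 0, -0.1, -0.6, -1, 0, -0.1, -0.6, -1, 0], "gripper": 0}}

```text
time: 23.7
ee_pos: [0.5562, -0.0621, 0.1965]
eef_rot: [-90.4, 0.1, -6.4]
contact_force: [-0.1, -1.2, 0.4]
width: 0.0854
```

```bash
python3 -c "
from h import *
plan(671,-203,150,3.1)
p,d,h=snap('side','s19'); gam(p,(230,170,390,310),4,'s19d')
p,d,h=snap('top','t19'); gam(p,(220,150,420,300),4,'t19d')
for r in zrects(112,140,(225,165,335,235),.124,d): print('dark',*r)
for r in zrects(25,50,(350,150,460,200),.038,d): print('sheet',*r)
"
```

```text
t23.7 at [556.2 -62.1 196.5] yaw -6.4 w 85.4 F [-0.1 -1.2  0.4] q7 -11
 -> shift/200 [ 0.649  0.236 -0.635] twist -0.053
dark (278, 188, 17, 27) [590.1  86.   60.7  36.6  -5.5]
dark (253, 185, 18, 27) [596.2 145.1  61.   37.3  -6. ]
sheet (388, 161, 55, 28) [ 672.1 -235.5  135.3   67.2  -86.9]
```

View pics/s19d.png

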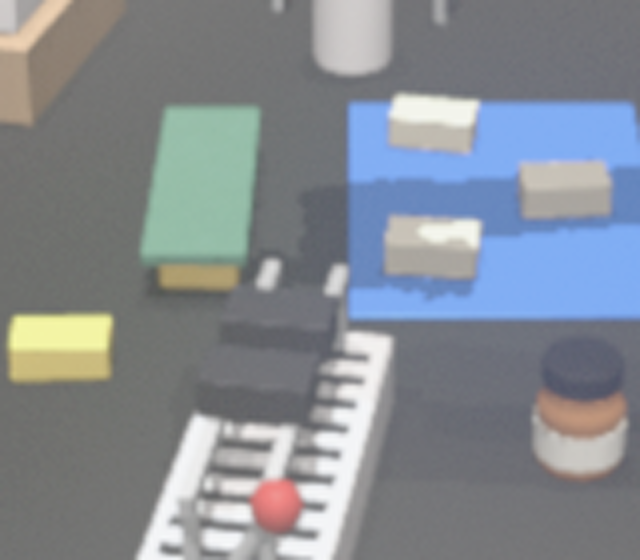

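View pics/t19d.png

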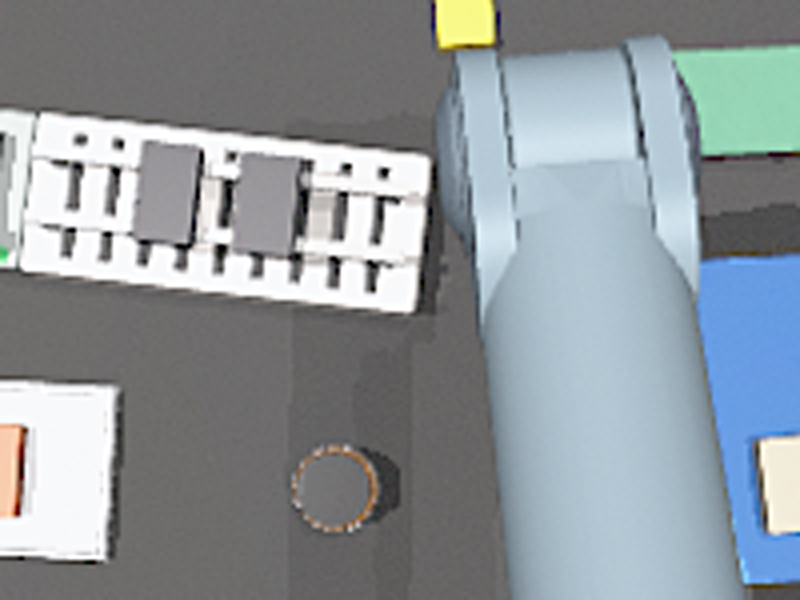

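{"op": "drive_tool", "data": {"steps": [0.2, 0, -0.2, -0.053, 0.4, 0.05, -0.4, -0.053, 0.6, 0.1, -0.6, -0.053, 0.65, 0.2, -0.635, -0.053, 0.65, 0.3, -0.635, -0.053, 0.65, 0.4, -0.635, -0.053, 0.65, 0.5, -0.635, -0.053, 0.65, 0.6, -0.635, -0.053, 0.65, 0.6, -0.635, -0.053]}}

```text
time: 24.7
ee_pos: [0.6729, -0.1862, 0.0727]
eef_rot: [-89.7, 0.4, 4.2]
contact_force: [-1.3, -0.1, 0.2]
width: 0.0854
```

```bash
python3 -c "
from h import *
plan(671.7,-202,20,3.1)
p,d,h=snap('side','s20'); gam(p,(230,150,390,290),4,'s20d')
"
```

```text
t24.7 at [ 672.9 -186.2   72.7] yaw 4.2 w 85.4 F [-1.3 -0.1  0.2] q7 5
 -> shift/200 [-0.01   0.263 -0.08 ] twist 0.006
```

View pics/s20d.png

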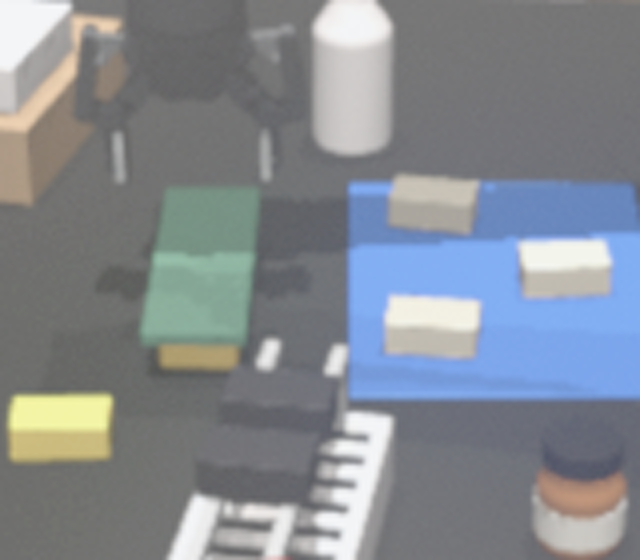

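{"op": "drive_tool", "data": {"steps": [-0.01, 0.05, -0.08, 0.006, -0.01, 0.1, -0.08, 0.006, -0.01, 0.15, -0.08, 0.006, -0.01, 0.2, -0.08, 0.006, -0.01, 0.2, -0.08, 0.006]}}

```text
time: 25.25
ee_pos: [0.6723, -0.2054, 0.0345]
eef_rot: [-89.9, 0.2, 2.9]
contact_force: [-1.0, -0.1, -0.6]
width: 0.0854
```

```bash
python3 -c "
from h import *
plan(671.7,-202,-6,3.1)
p,d,h=snap('side','s21'); gam(p,(230,150,350,250),5,'s21d')
"
```

```text
t25.2 at [ 672.3 -205.4   34.5] yaw 2.9 w 85.4 F [-1.  -0.1 -0.6] q7 5
 -> shift/200 [-0.001  0.202  0.017] twist -0.001
```

View pics/s21d.png

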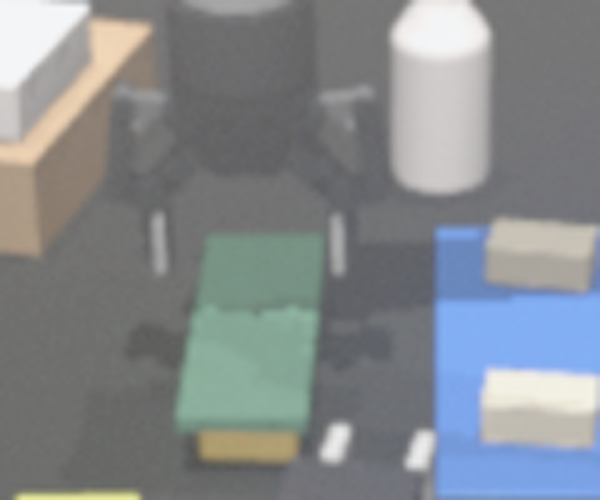

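```bash
python3 -c "
from h import *
e,r=rays('side',[[261.6,204.4],[297.8,204.4]])
t=(-.205-e[1])/r[:,1]; print(e+r*t[:,None])
e,r=rays('side',[[261.6,204.4],[297.8,204.4]])
"
```

```text
[[ 0.71990243 -0.205       0.06592615]
 [ 0.62303145 -0.205       0.06912289]]
```

{"op": "drive_tool", "data": {"steps": [-0.001, 0.08, 0.017, 0, -0.001, 0.15, 0.017, 0, -0.001, 0.19, 0.017, 0, -0.001, 0.202, 0.017, 0, -0.001, 0.202, 0.017, 0]}}

```text
time: 25.8
ee_pos: [0.6731, -0.2028, -0.0046]
eef_rot: [-90.0, 0.1, 2.9]
contact_force: [-0.2, 0.3, 0.0]
width: 0.0854
```

{"op": "drive_tool", "data": {"steps": [0, 0, 0, 0, 0, 0, 0, 0, 0, 0, 0, 0, 0, 0, 0, 0, 0, 0, 0, 0, 0, 0, 0, 0], "gripper": 1, "force": 60}}

```text
time: 26.4
ee_pos: [0.6749, -0.2032, -0.0023]
eef_rot: [-90.0, -0.1, 2.9]
contact_force: [0.8, 0.0, 4.7]
width: 0.064
```

```bash
python3 -c "
from h import *
plan(671.7,-202,-6,3.1)
p,d,h=snap('side','s22'); gam(p,(230,150,350,250),5,'s22d')
"
```

```text
t26.4 at [ 674.9 -203.2   -2.3] yaw 2.9 w 64.0 F [0.8 0.  4.7] q7 3
 -> shift/200 [-0.016  0.018  0.007] twist -0.001
```

View pics/s22d.png

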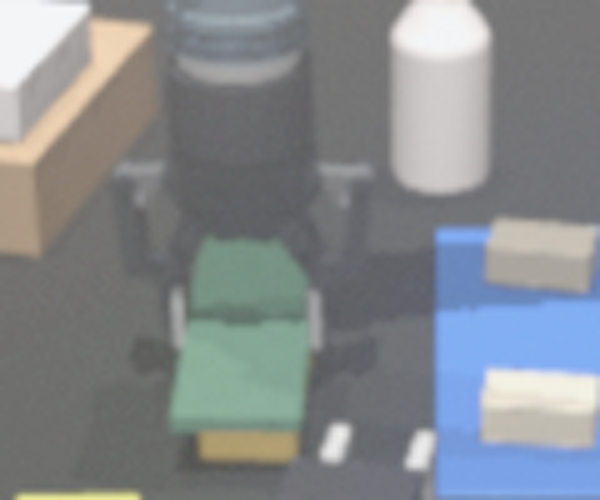

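{"op": "drive_tool", "data": {"steps": [0, -0.03, 0, 0, 0, -0.1, 0, 0, 0, -0.2, 0, 0, 0, -0.35, 0, 0, 0, -0.5, 0, 0, 0, -0.65, 0, 0, 0, -0.8, 0, 0, 0, -0.92, 0, 0, 0, -1, 0, 0, 0, -1, 0, 0, 0, -1, 0, 0]}}

```text
time: 27.55
ee_pos: [0.6733, -0.2028, 0.1963]
eef_rot: [-90.0, 0.0, 2.9]
contact_force: [0.1, 0.4, -1.7]
width: 0.0644
```

```bash
python3 -c "
from h import *
plan(595.3,117,195,-5.7)
p,d,h=snap('side','s23'); gam(p,(200,100,350,240),4,'s23d')
"
```

```text
t27.6 at [ 673.3 -202.8  196.3] yaw 2.9 w 64.4 F [ 0.1  0.4 -1.7] q7 7
 -> shift/200 [-0.309  0.006  1.616] twist 0.048
```

View pics/s23d.png

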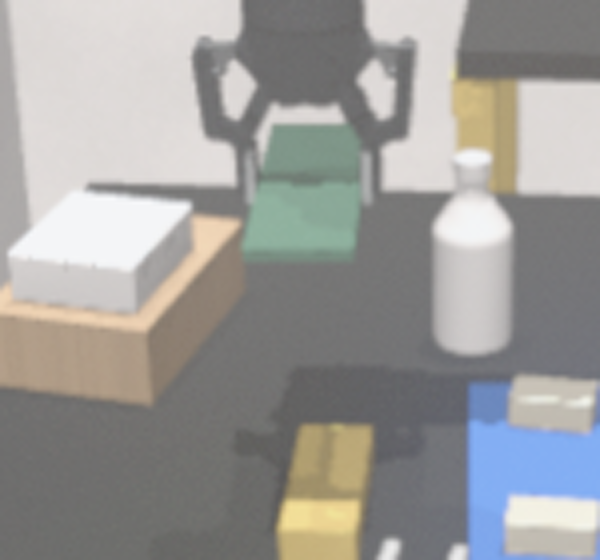

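{"op": "drive_tool", "data": {"steps": [-0.01, 0, 0.05, 0.005, -0.03, 0, 0.15, 0.01, -0.06, 0, 0.3, 0.015, -0.09, 0, 0.45, 0.02, -0.12, 0, 0.6, 0.025, -0.15, 0, 0.75, 0.025, -0.17, 0, 0.87, 0.025, -0.185, 0, 0.95, 0.025, -0.19, 0, 0.98, 0.025, -0.19, 0, 0.98, 0.025]}}

```text
time: 28.6
ee_pos: [0.6255, -0.0082, 0.196]
eef_rot: [-90.0, 0.1, -1.5]
contact_force: [-0.6, -0.6, -1.2]
width: 0.064
```

```bash
python3 -c "
from h import *
plan(595.3,117,150,-5.7)
"
```

```text
t28.6 at [625.5  -8.2 196. ] yaw -1.5 w 64.0 F [-0.6 -0.6 -1.2] q7 -14
 -> shift/200 [-0.167  0.23   0.622] twist 0.023
```

{"op": "drive_tool", "data": {"steps": [-0.01, 0, 0.04, 0.005, -0.03, 0, 0.12, 0.01, -0.06, 0, 0.24, 0.015, -0.1, 0, 0.37, 0.02, -0.13, 0.02, 0.48, 0.023, -0.15, 0.06, 0.56, 0.023, -0.16, 0.1, 0.61, 0.023, -0.167, 0.15, 0.622, 0.023, -0.167, 0.2, 0.622, 0.023, -0.167, 0.23, 0.622, 0.023, -0.167, 0.23, 0.622, 0.023]}}

```text
time: 29.7
ee_pos: [0.5953, 0.1141, 0.1487]
eef_rot: [-90.1, 0.2, -5.9]
contact_force: [-0.0, -0.4, -1.6]
width: 0.0642
```

```bash
python3 -c "
from h import *
plan(595.3,117,100,-5.7)
p,d,h=snap('side','s24'); gam(p,(230,160,390,300),4,'s24d')
"
```

```text
t29.7 at [595.3 114.1 148.7] yaw -5.9 w 64.2 F [-0.  -0.4 -1.6] q7 -31
 -> shift/200 [-0.001  0.243  0.015] twist -0.001
```

View pics/s24d.png

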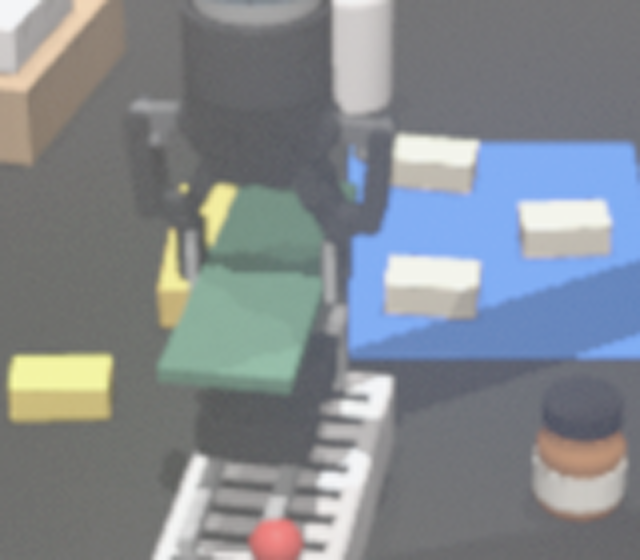

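{"op": "drive_tool", "data": {"steps": [0, 0.05, 0.015, -0.001, 0, 0.12, 0.015, -0.001, 0, 0.19, 0.015, -0.001, 0, 0.23, 0.015, -0.001, 0, 0.243, 0.015, -0.001, 0, 0.243, 0.015, -0.001, 0, 0.243, 0.015, -0.001]}}

```text
time: 30.45
ee_pos: [0.5967, 0.1194, 0.1022]
eef_rot: [-90.0, -0.0, -5.6]
contact_force: [0.2, 0.0, -0.4]
width: 0.0643
```

```bash
python3 -c "
from h import *
plan(595.3,117,92,-5.7)
p,d,h=snap('side','s25'); gam(p,(230,160,390,300),4,'s25d')
"
```

```text
t30.4 at [596.7 119.4 102.2] yaw -5.6 w 64.3 F [ 0.2  0.  -0.4] q7 -33
 -> shift/200 [-0.006  0.051 -0.013] twist 0.001
```

View pics/s25d.png

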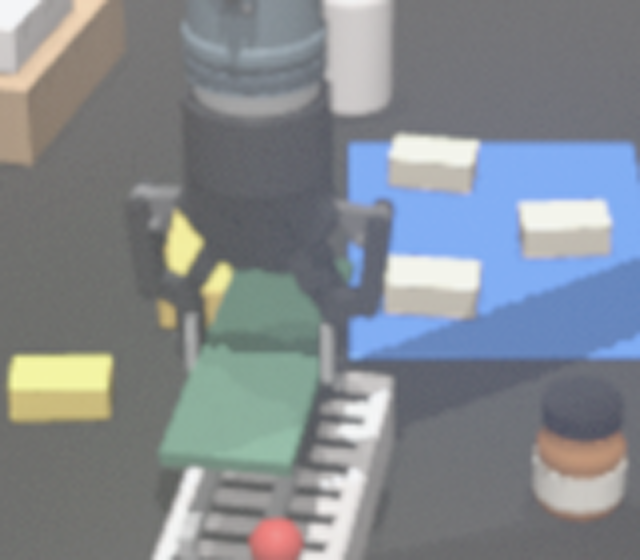

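Lower gently until contact.

{"op": "drive_tool", "data": {"steps": [-0.006, 0.02, -0.013, 0, -0.006, 0.03, -0.013, 0, -0.006, 0.04, -0.013, 0, -0.006, 0.045, -0.013, 0, -0.006, 0.045, -0.013, 0]}}

```text
time: 31.0
ee_pos: [0.5947, 0.1168, 0.0927]
eef_rot: [-90.0, 0.0, -5.6]
contact_force: [-0.0, 0.2, -1.6]
width: 0.064
```

{"op": "drive_tool", "data": {"steps": [0, 0.005, 0, 0, 0, 0.01, 0, 0, 0, 0.01, 0, 0]}}

```text
time: 31.3
ee_pos: [0.5951, 0.1169, 0.0916]
eef_rot: [-90.0, -0.0, -5.6]
contact_force: [-1.6, -0.3, 2.6]
width: 0.0644
```

{"op": "drive_tool", "data": {"steps": [0, 0.002, 0, 0, 0, 0.002, 0, 0, 0, 0.002, 0, 0, 0, 0.002, 0, 0, 0, 0.002, 0, 0, 0, -0.1, 0, 0, 0, -0.25, 0, 0, 0, -0.45, 0, 0, 0, -0.55, 0, 0, 0, -0.55, 0, 0], "gripper": 0}}

```text
time: 32.3
ee_pos: [0.5979, 0.1179, 0.2054]
eef_rot: [-89.9, -0.5, -5.6]
contact_force: [0.6, 0.3, 0.3]
width: 0.0853
```

```bash
python3 -c "
from h import *
plan(514.6,-160,150,-2)
"
```

```text
t32.3 at [597.9 117.9 205.4] yaw -5.6 w 85.3 F [0.6 0.3 0.3] q7 -30
 -> shift/200 [-0.282  0.271 -1.424] twist -0.02
```

{"op": "drive_tool", "data": {"steps": [-0.15, 0, -0.5, 0, -0.2, 0, -1, 0, -0.25, 0, -1, 0, -0.25, 0, -1, 0, -0.25, 0, -1, 0, -0.25, 0, -1, 0], "gripper": 0.15}}

```text
time: 32.9
ee_pos: [0.524, -0.0804, 0.1995]
eef_rot: [-90.0, 0.1, -5.9]
contact_force: [0.4, 1.0, -0.0]
width: 0.0725
```

```bash
python3 -c "
from h import *
p,d,h=snap('side','s26'); gam(p,(230,160,430,320),4,'s26d')
p,d,h=snap('top','t26'); gam(p,(180,150,500,330),2.5,'t26d')
for r in zrects(125,145,(225,160,345,240),.132,d): print('sheet',*r)
for r in zrects(16,40,(355,200,480,300),.027,d): print('slab',*r)
plan(515.5,-159,70,-2)
"
```

```text
sheet (229, 181, 88, 37) [594.4 117.3 200.2  66.7  84.6]
slab (409, 259, 17, 25) [ 428.1 -241.9   59.9   37.7    7. ]
slab (443, 223, 18, 25) [ 520.8 -329.1   60.5   38.8   -7. ]
t33.0 at [525.6 -75.8 200.2] yaw -5.5 w 72.8 F [0.4 1.1 0.8] q7 -7
 -> shift/200 [-0.01  0.65 -0.42] twist -0.019
```

View pics/s26d.png

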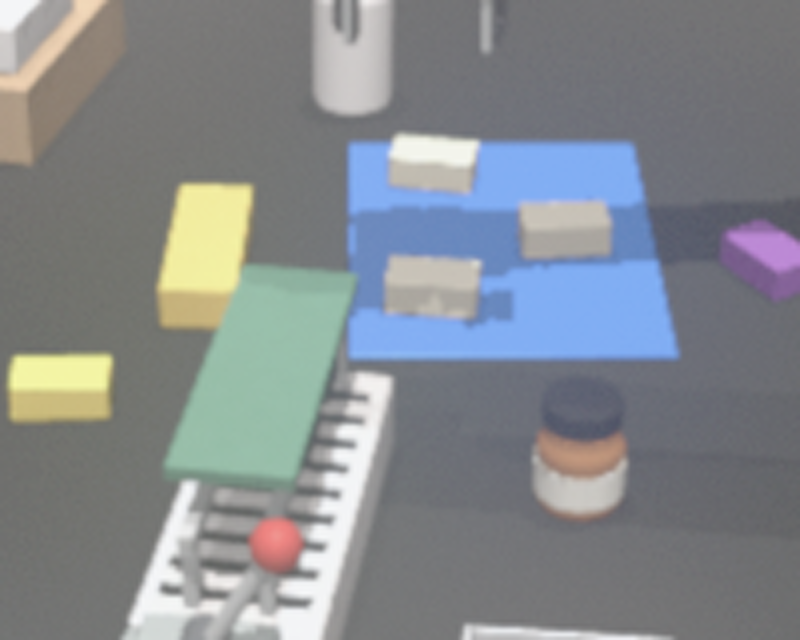

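View pics/t26d.png

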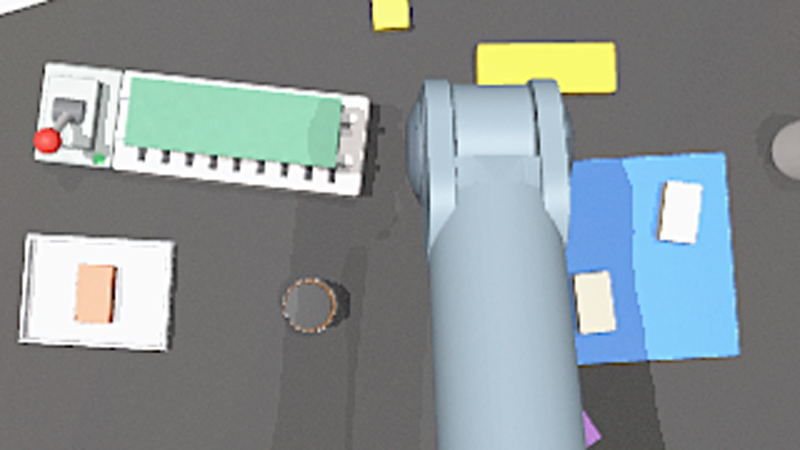

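{"op": "drive_tool", "data": {"steps": [-0.01, 0.1, -0.2, -0.02, -0.01, 0.25, -0.35, -0.02, -0.01, 0.45, -0.42, -0.02, -0.01, 0.6, -0.42, -0.02, -0.01, 0.65, -0.42, -0.02, -0.01, 0.65, -0.42, -0.02, -0.01, 0.65, -0.42, -0.02]}}

```text
time: 33.7
ee_pos: [0.5175, -0.159, 0.0721]
eef_rot: [-90.0, -0.1, -1.8]
contact_force: [0.3, 0.2, 0.4]
width: 0.0726
```

```bash
python3 -c "
from h import *
plan(516,-159,10,-2)
p,d,h=snap('side','s27'); gam(p,(300,160,420,260),5,'s27d')
"
```

```text
t33.7 at [ 517.5 -159.    72.1] yaw -1.8 w 72.6 F [0.3 0.2 0.4] q7 2
 -> shift/200 [-0.008  0.311 -0.   ] twist 0.001
```

View pics/s27d.png

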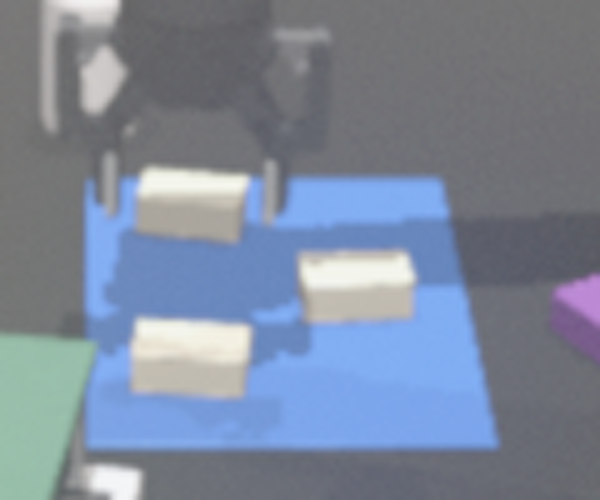

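{"op": "drive_tool", "data": {"steps": [-0.008, 0.1, 0, 0, -0.008, 0.2, 0, 0, -0.008, 0.28, 0, 0, -0.008, 0.36, 0, 0, -0.008, 0.41, 0, 0, -0.008, 0.44, 0, 0, -0.008, 0.45, 0, 0, -0.008, 0.45, 0, 0]}}

```text
time: 34.55
ee_pos: [0.5141, -0.1608, -0.0191]
eef_rot: [-90.0, -0.0, -2.0]
contact_force: [-0.4, -0.0, 0.6]
width: 0.0724
```

```bash
python3 -c "
from h import *
plan(516,-159,-19,-2)
"
```

```text
t34.5 at [ 514.1 -160.8  -19.1] yaw -2.0 w 72.4 F [-0.4 -0.   0.6] q7 -2
 -> shift/200 [ 0.009 -0.001  0.009] twist 0.0
```

{"op": "drive_tool", "data": {"steps": [0.007, 0, 0.008, 0, 0.007, 0, 0.008, 0, 0.007, 0, 0.008, 0, 0.007, 0, 0.008, 0, 0.007, 0, 0.008, 0, 0.007, 0, 0.008, 0], "gripper": 1}}

```text
time: 35.15
ee_pos: [0.5167, -0.1594, -0.0181]
eef_rot: [-90.0, -0.1, -2.0]
contact_force: [-0.0, 0.5, 5.6]
width: 0.0583
```

```bash
python3 -c "
from h import *
plan(595.5,118.3,190,-5.6)
p,d,h=snap('side','s28'); gam(p,(300,160,420,260),5,'s28d')
"
```

```text
t35.1 at [ 516.7 -159.4  -18.1] yaw -2.0 w 58.3 F [-0.   0.5  5.6] q7 -2
 -> shift/200 [ 0.349 -1.041  1.401] twist 0.02
```

View pics/s28d.png

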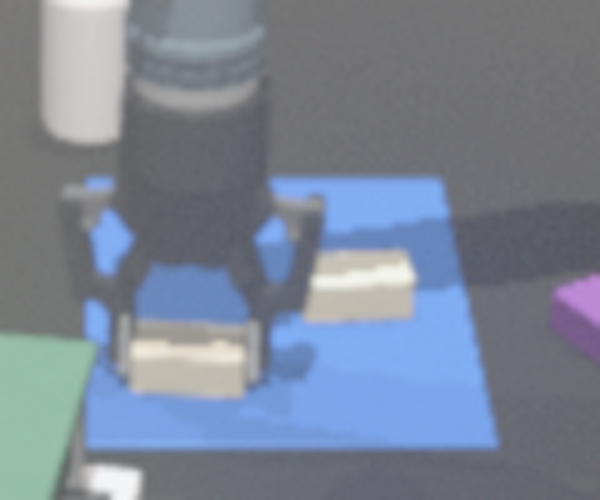

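{"op": "drive_tool", "data": {"steps": [0, -0.05, 0, 0, 0, -0.15, 0, 0, 0, -0.35, 0, 0, 0.03, -0.6, 0.1, 0.005, 0.06, -0.8, 0.25, 0.01, 0.11, -0.95, 0.45, 0.015, 0.17, -1, 0.65, 0.02, 0.22, -1, 0.85, 0.02, 0.25, -1, 0.97, 0.02, 0.25, -1, 1, 0.02, 0.25, -1, 1, 0.02]}}

```text
time: 36.3
ee_pos: [0.571, 0.04, 0.1802]
eef_rot: [-90.0, 0.1, -5.4]
contact_force: [-0.9, 0.1, -1.3]
width: 0.0588
```

```bash
python3 -c "
from h import *
plan(595.7,118.4,140,-5.6)
p,d,h=snap('side','s29'); gam(p,(230,120,390,260),4,'s29d')
"
```

```text
t36.3 at [571.   40.  180.2] yaw -5.4 w 58.8 F [-0.9  0.1 -1.3] q7 -22
 -> shift/200 [0.087 0.201 0.402] twist 0.001
```

View pics/s29d.png

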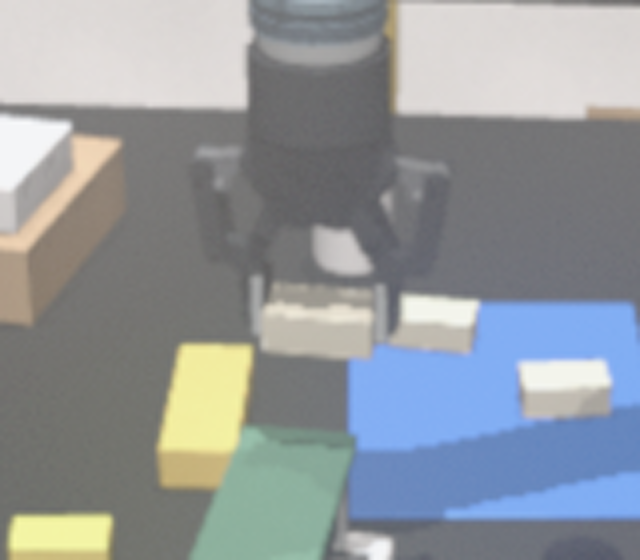

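{"op": "drive_tool", "data": {"steps": [0.01, 0, 0.06, 0, 0.03, 0, 0.16, 0, 0.06, 0, 0.27, 0, 0.08, 0.02, 0.36, 0, 0.087, 0.06, 0.4, 0, 0.087, 0.12, 0.4, 0, 0.087, 0.17, 0.4, 0, 0.087, 0.2, 0.4, 0, 0.087, 0.2, 0.4, 0]}}

```text
time: 37.25
ee_pos: [0.5959, 0.1147, 0.1389]
eef_rot: [-90.1, 0.2, -5.7]
contact_force: [-0.3, -0.6, -1.9]
width: 0.0587
```

```bash
python3 -c "
from h import *
plan(595.7,118.4,115,-5.6)
p,d,h=snap('side','s30'); gam(p,(230,150,390,290),4,'s30d')
"
```

```text
t37.2 at [595.9 114.7 138.9] yaw -5.7 w 58.7 F [-0.3 -0.6 -1.9] q7 -31
 -> shift/200 [-0.003  0.119  0.018] twist -0.001
```

View pics/s30d.png

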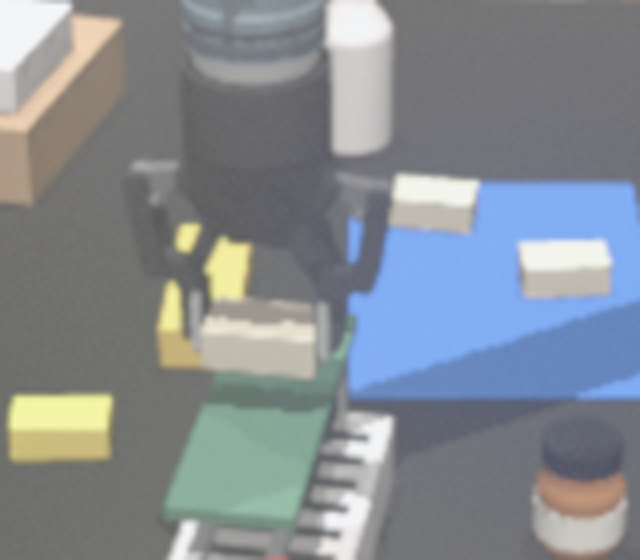

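{"op": "drive_tool", "data": {"steps": [-0.003, 0.05, 0.016, 0, -0.003, 0.09, 0.016, 0, -0.003, 0.11, 0.016, 0, -0.003, 0.12, 0.016, 0, -0.003, 0.125, 0.016, 0, -0.003, 0.125, 0.016, 0]}}

```text
time: 37.9
ee_pos: [0.5971, 0.1201, 0.1159]
eef_rot: [-90.0, -0.0, -5.6]
contact_force: [-0.5, -0.8, -0.7]
width: 0.0588
```

```bash
python3 -c "
from h import *
plan(595.7,118.4,110,-5.6)
"
```

```text
t37.9 at [597.1 120.1 115.9] yaw -5.6 w 58.8 F [-0.5 -0.8 -0.7] q7 -32
 -> shift/200 [-0.006  0.029 -0.009] twist 0.0
```

{"op": "drive_tool", "data": {"steps": [-0.006, 0.01, -0.009, 0, -0.006, 0.018, -0.009, 0, -0.006, 0.024, -0.009, 0, -0.006, 0.027, -0.009, 0, -0.006, 0.027, -0.009, 0]}}

```text
time: 38.4
ee_pos: [0.5957, 0.1183, 0.1109]
eef_rot: [-90.0, -0.0, -5.6]
contact_force: [-1.3, -0.3, 1.7]
width: 0.0588
```

{"op": "drive_tool", "data": {"steps": [0, 0.003, 0, 0, 0, 0.003, 0, 0, 0, 0.003, 0, 0, 0, 0, 0, 0, 0, -0.1, 0, 0, 0, -0.25, 0, 0, 0, -0.4, 0, 0, -0.03, -0.4, -0.2, 0, -0.06, -0.4, -0.5, 0, -0.1, -0.4, -0.9, 0, -0.1, -0.4, -1, 0, -0.1, -0.4, -1, 0], "gripper": 0.15}}

```text
time: 39.6
ee_pos: [0.5546, -0.0883, 0.1902]
eef_rot: [-90.3, 0.0, -6.3]
contact_force: [-0.3, -0.5, -0.9]
width: 0.0726
```

```bash
python3 -c "
from h import *
p,d,h=snap('side','s31'); gam(p,(230,150,430,310),4,'s31d')
p,d,h=snap('top','t31'); gam(p,(180,150,500,330),2.5,'t31d')
for r in zrects(145,170,(225,160,345,240),.156,d): print('light',*r)
for r in zrects(125,170,(225,160,345,240),.132,d): print('sheet',*r)
for r in zrects(16,40,(355,200,480,300),.027,d): print('slab',*r)
plan(429.4,-240.6,150,7)
"
```

```text
light (263, 184, 19, 28) [594.4 116.9  61.2  36.9  -7.1]
sheet (229, 181, 88, 37) [594.8 117.3 200.2  67.7  84.6]
slab (415, 259, 11, 24) [ 429.2 -249.8   59.7   21.7    7.1]
slab (443, 223, 18, 25) [ 520.8 -329.2   60.3   38.5   -7. ]
t39.7 at [555.7 -82.7 190.4] yaw -6.0 w 72.7 F [0.4 1.5 0.5] q7 -8
 -> shift/200 [-0.546  0.203 -0.851] twist -0.072
```

View pics/s31d.png

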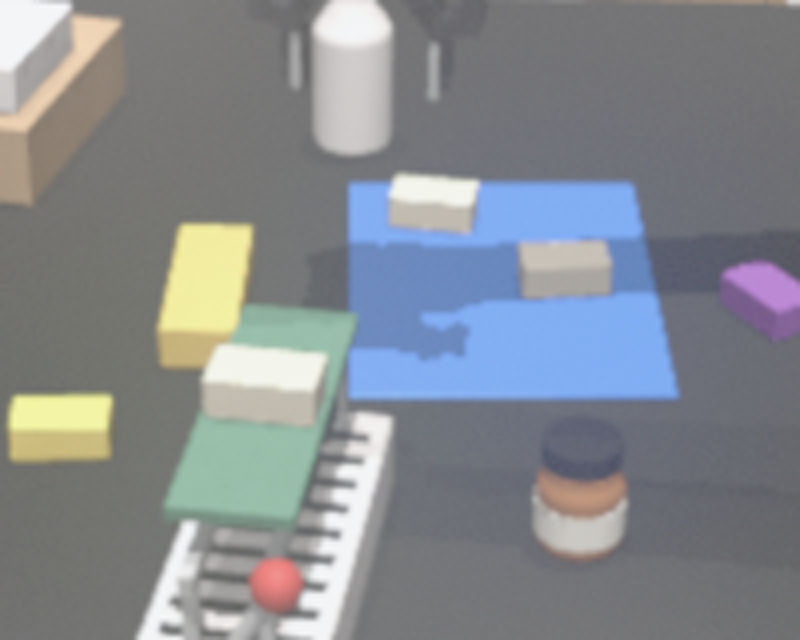

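View pics/t31d.png

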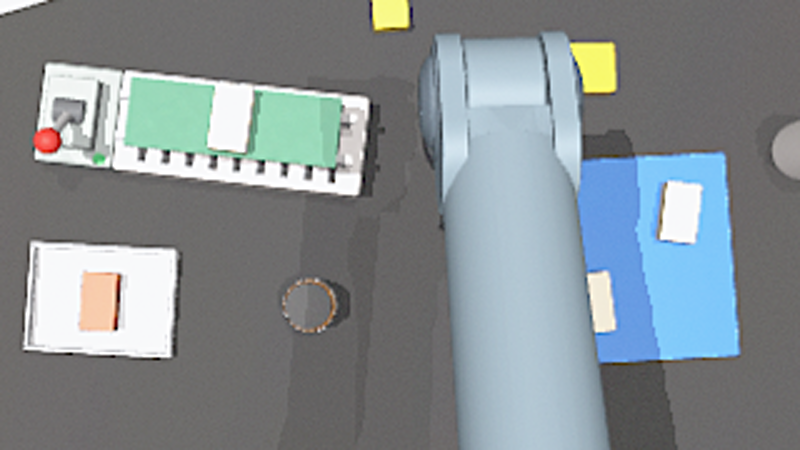

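{"op": "drive_tool", "data": {"steps": [-0.15, 0, -0.25, -0.03, -0.3, 0.1, -0.5, -0.072, -0.45, 0.2, -0.75, -0.072, -0.546, 0.3, -0.85, -0.072, -0.546, 0.4, -0.85, -0.072, -0.546, 0.5, -0.85, -0.072, -0.546, 0.57, -0.85, -0.072, -0.546, 0.57, -0.85, -0.072]}}

```text
time: 40.5
ee_pos: [0.4309, -0.2342, 0.0747]
eef_rot: [-89.8, 0.1, 7.6]
contact_force: [0.0, 0.2, 0.0]
width: 0.073
```

```bash
python3 -c "
from h import *
plan(429.4,-240.6,20,7)
p,d,h=snap('side','s32'); gam(p,(300,160,420,260),5,'s32d')
"
```

```text
t40.5 at [ 430.9 -234.2   74.7] yaw 7.6 w 73.0 F [0.  0.2 0. ] q7 24
 -> shift/200 [-0.011  0.274 -0.032] twist 0.003
```

View pics/s32d.png

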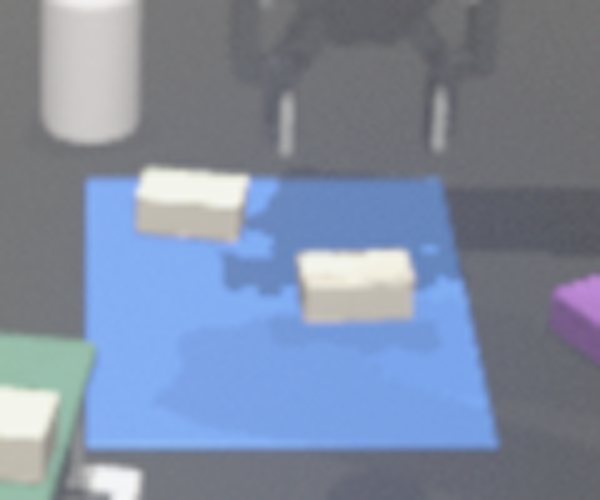

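{"op": "drive_tool", "data": {"steps": [-0.011, 0.08, -0.032, 0.003, -0.011, 0.16, -0.032, 0.003, -0.011, 0.23, -0.032, 0.003, -0.011, 0.274, -0.032, 0.003, -0.011, 0.274, -0.032, 0.003, -0.011, 0.274, -0.032, 0.003]}}

```text
time: 41.15
ee_pos: [0.4304, -0.2436, 0.022]
eef_rot: [-90.0, -0.0, 6.9]
contact_force: [0.1, -0.2, -0.2]
width: 0.0723
```

```bash
python3 -c "
from h import *
plan(429.4,-240.6,-19,7)
"
```

```text
t41.1 at [ 430.4 -243.6   22. ] yaw 6.9 w 72.3 F [ 0.1 -0.2 -0.2] q7 22
 -> shift/200 [-0.003  0.205  0.016] twist -0.001
```

{"op": "drive_tool", "data": {"steps": [-0.003, 0.08, 0.014, 0, -0.003, 0.14, 0.014, 0, -0.003, 0.18, 0.014, 0, -0.003, 0.2, 0.014, 0, -0.003, 0.205, 0.014, 0, -0.003, 0.205, 0.014, 0]}}

```text
time: 41.75
ee_pos: [0.429, -0.2413, -0.0193]
eef_rot: [-90.0, -0.0, 6.8]
contact_force: [0.5, -0.4, -1.4]
width: 0.0726
```

{"op": "drive_tool", "data": {"steps": [0, 0, 0, 0, 0, 0, 0, 0, 0, 0, 0, 0, 0, 0, 0, 0, 0, 0, 0, 0], "gripper": 1}}

```text
time: 42.25
ee_pos: [0.4298, -0.2416, -0.0186]
eef_rot: [-90.1, -0.1, 6.8]
contact_force: [-0.7, -0.2, 5.2]
width: 0.0589
```

```bash
python3 -c "
from h import *
plan(591.5,76.6,190,-5.6)
p,d,h=snap('side','s33'); gam(p,(300,160,420,260),5,'s33d')
"
```

```text
t42.2 at [ 429.8 -241.6  -18.6] yaw 6.8 w 58.9 F [-0.7 -0.2  5.2] q7 20
 -> shift/200 [ 0.994 -1.043  1.482] twist 0.069
```

View pics/s33d.png

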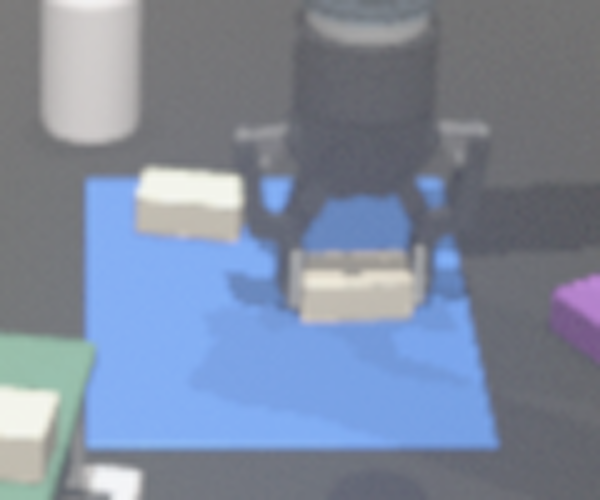

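{"op": "drive_tool", "data": {"steps": [0, -0.05, 0, 0, 0, -0.15, 0, 0, 0, -0.35, 0, 0, 0.06, -0.6, 0.1, 0.01, 0.13, -0.8, 0.2, 0.02, 0.24, -0.95, 0.36, 0.03, 0.36, -1, 0.54, 0.04, 0.48, -1, 0.72, 0.05, 0.58, -1, 0.87, 0.06, 0.64, -1, 0.96, 0.069, 0.66, -1, 1, 0.069, 0.66, -1, 1, 0.069]}}

```text
time: 43.5
ee_pos: [0.5353, -0.0255, 0.1802]
eef_rot: [-90.0, 0.1, -5.4]
contact_force: [-0.2, -0.6, -1.2]
width: 0.0591
```

```bash
python3 -c "
from h import *
plan(591.4,75.6,145,-5.6)
p,d,h=snap('side','s34'); gam(p,(230,120,390,260),4,'s34d')
"
```

```text
t43.5 at [535.3 -25.5 180.2] yaw -5.4 w 59.1 F [-0.2 -0.6 -1.2] q7 -14
 -> shift/200 [0.232 0.176 0.53 ] twist 0.001
```

View pics/s34d.png

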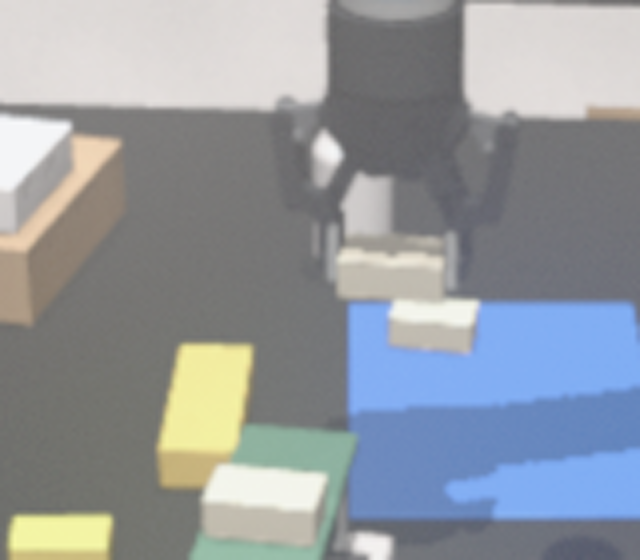

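{"op": "drive_tool", "data": {"steps": [0.02, 0, 0.06, 0, 0.07, 0, 0.17, 0, 0.13, 0, 0.3, 0, 0.18, 0, 0.42, 0, 0.22, 0.02, 0.5, 0, 0.232, 0.06, 0.525, 0, 0.232, 0.11, 0.525, 0, 0.232, 0.15, 0.525, 0, 0.232, 0.176, 0.525, 0, 0.232, 0.176, 0.525, 0]}}

```text
time: 44.55
ee_pos: [0.5911, 0.0713, 0.1439]
eef_rot: [-90.1, 0.2, -5.7]
contact_force: [-1.2, -0.1, -1.9]
width: 0.0584
```

```bash
python3 -c "
from h import *
plan(591.4,75.6,116,-5.6)
p,d,h=snap('side','s35'); gam(p,(230,150,390,290),4,'s35d')
"
```

```text
t44.5 at [591.1  71.3 143.9] yaw -5.7 w 58.4 F [-1.2 -0.1 -1.9] q7 -27
 -> shift/200 [-0.     0.139  0.022] twist -0.0
```

View pics/s35d.png

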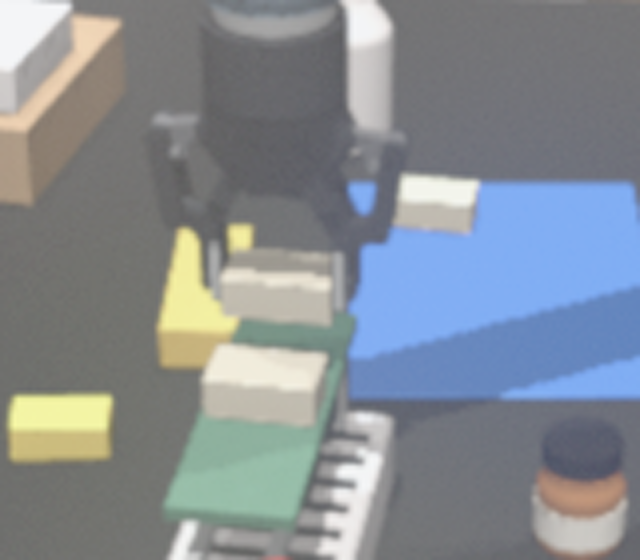

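{"op": "drive_tool", "data": {"steps": [0, 0, 0.01, 0, 0, 0.04, 0.01, 0, 0, 0.08, 0.01, 0, 0, 0.11, 0.01, 0, 0, 0.13, 0.01, 0, 0, 0.139, 0.01, 0, 0, 0.139, 0.01, 0]}}

```text
time: 45.3
ee_pos: [0.5924, 0.0751, 0.1172]
eef_rot: [-90.0, 0.0, -5.6]
contact_force: [-1.2, -0.5, -1.9]
width: 0.0585
```

```bash
python3 -c "
from h import *
plan(591.4,75.6,111,-5.6)
"
```

```text
t45.3 at [592.4  75.1 117.2] yaw -5.6 w 58.5 F [-1.2 -0.5 -1.9] q7 -28
 -> shift/200 [-0.005  0.031  0.002] twist 0.0
```

{"op": "drive_tool", "data": {"steps": [-0.005, 0.01, 0.001, 0, -0.005, 0.02, 0.001, 0, -0.005, 0.027, 0.001, 0, -0.005, 0.031, 0.001, 0, -0.005, 0.034, 0.001, 0, -0.005, 0.034, 0.001, 0]}}

```text
time: 45.9
ee_pos: [0.5916, 0.0754, 0.1108]
eef_rot: [-90.0, 0.0, -5.6]
contact_force: [0.3, 1.4, -1.3]
width: 0.0595
```

{"op": "drive_tool", "data": {"steps": [0, 0.005, 0, 0, 0, 0.009, 0, 0, 0, 0.009, 0, 0]}}

```text
time: 46.2
ee_pos: [0.5919, 0.0754, 0.1105]
eef_rot: [-90.0, -0.0, -5.6]
contact_force: [-2.8, -0.8, 5.4]
width: 0.0588
```

{"op": "drive_tool", "data": {"steps": [0, 0, 0, 0, 0, 0, 0, 0, 0, 0, 0, 0, 0, -0.01, 0, 0, 0, -0.1, 0, 0, 0, -0.25, 0, 0, 0, -0.4, 0, 0, -0.03, -0.4, -0.2, 0, -0.06, -0.4, -0.5, 0, -0.1, -0.4, -0.9, 0, -0.1, -0.4, -1, 0, -0.1, -0.4, -1, 0], "gripper": 0.15}}

```text
time: 47.4
ee_pos: [0.5503, -0.1314, 0.1888]
eef_rot: [-90.3, 0.0, -6.3]
contact_force: [0.2, -1.0, 0.6]
width: 0.0728
```

```bash
python3 -c "
from h import *
p,d,h=snap('side','s36'); gam(p,(230,150,430,310),4,'s36d')
p,d,h=snap('top','t36'); gam(p,(180,150,500,330),2.5,'t36d')
for r in zrects(145,170,(225,160,345,240),.156,d): print('light',*r)
for r in zrects(16,40,(355,200,480,300),.027,d): print('slab',*r)
plan(522,-328,75,-7)
"
```

```text
light (282, 186, 18, 27) [590.4  73.4  60.8  36.4  -5.4]
light (263, 184, 19, 27) [594.5 116.8  61.   36.9  -7. ]
slab (443, 223, 18, 25) [ 520.8 -329.2   60.3   38.6   -7. ]
t47.5 at [ 551.5 -125.8  188.9] yaw -6.0 w 72.0 F [-0.3  0.4 -1.2] q7 -4
 -> shift/200 [-0.041  0.571 -1.02 ] twist 0.006
```

View pics/s36d.png

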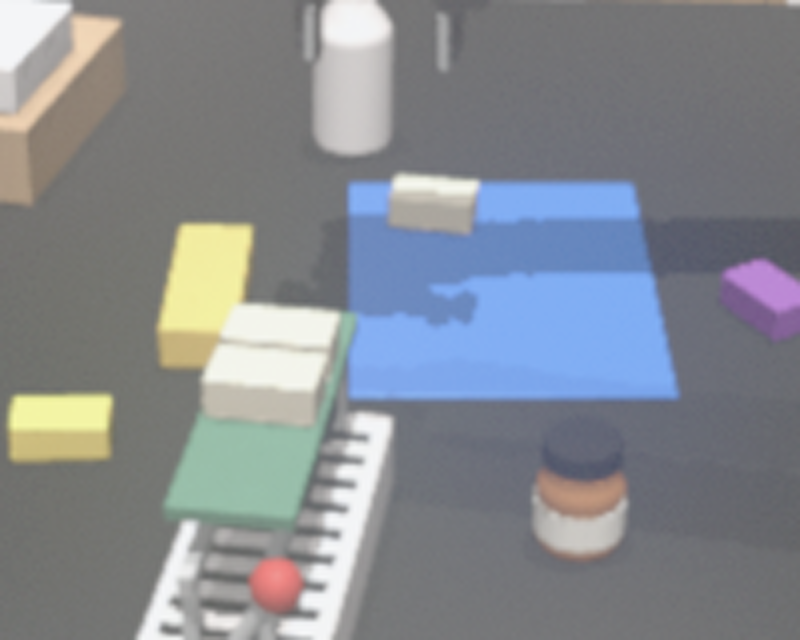

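View pics/t36d.png

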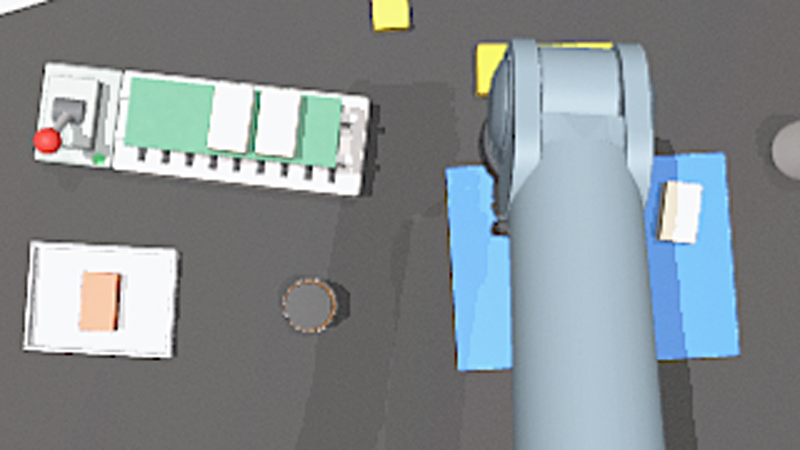

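{"op": "drive_tool", "data": {"steps": [-0.01, 0, -0.25, 0.006, -0.02, 0.1, -0.5, 0.006, -0.03, 0.2, -0.75, 0.006, -0.041, 0.3, -1, 0.006, -0.041, 0.4, -1, 0.006, -0.041, 0.5, -1, 0.006, -0.041, 0.57, -1, 0.006, -0.041, 0.57, -1, 0.006]}}

```text
time: 48.3
ee_pos: [0.5244, -0.316, 0.0727]
eef_rot: [-89.8, 0.2, -6.4]
contact_force: [0.3, 0.2, 0.5]
width: 0.0728
```

```bash
python3 -c "
from h import *
plan(522,-328,20,-7)
p,d,h=snap('side','s37'); gam(p,(300,140,420,240),5,'s37d')
"
```

```text
t48.3 at [ 524.4 -316.    72.7] yaw -6.4 w 72.8 F [0.3 0.2 0.5] q7 12
 -> shift/200 [-0.004  0.263 -0.062] twist 0.003
```

View pics/s37d.png

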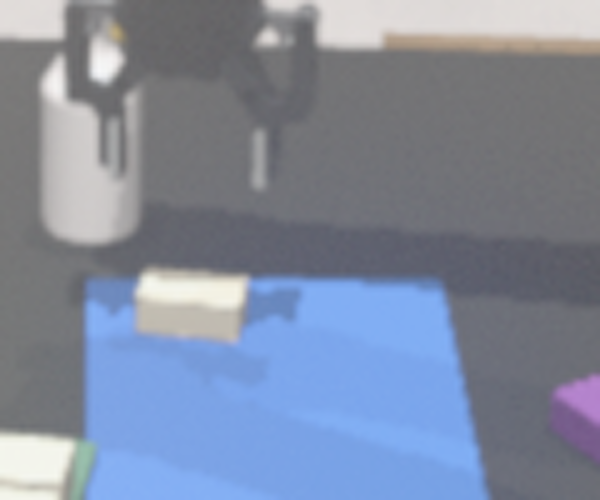

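{"op": "drive_tool", "data": {"steps": [-0.004, 0.06, -0.05, 0.003, -0.004, 0.14, -0.055, 0.003, -0.004, 0.21, -0.055, 0.003, -0.004, 0.263, -0.055, 0.003, -0.004, 0.263, -0.055, 0.003, -0.004, 0.263, -0.055, 0.003]}}

```text
time: 48.95
ee_pos: [0.5225, -0.3303, 0.0219]
eef_rot: [-90.0, 0.0, -7.2]
contact_force: [0.3, 0.9, 0.7]
width: 0.0729
```

```bash
python3 -c "
from h import *
plan(522,-328,-19,-7)
"
```

```text
t49.0 at [ 522.5 -330.3   21.9] yaw -7.2 w 72.9 F [0.3 0.9 0.7] q7 11
 -> shift/200 [-0.004  0.204  0.011] twist -0.001
```

{"op": "drive_tool", "data": {"steps": [-0.004, 0.08, 0.01, 0, -0.004, 0.14, 0.01, 0, -0.004, 0.18, 0.01, 0, -0.004, 0.2, 0.01, 0, -0.004, 0.204, 0.01, 0, -0.004, 0.204, 0.01, 0]}}

```text
time: 49.55
ee_pos: [0.5223, -0.3288, -0.0184]
eef_rot: [-90.0, -0.0, -7.2]
contact_force: [0.3, 1.0, 0.4]
width: 0.0726
```

{"op": "drive_tool", "data": {"steps": [0, 0, 0, 0, 0, 0, 0, 0, 0, 0, 0, 0, 0, 0, 0, 0, 0, 0, 0, 0], "gripper": 1}}

```text
time: 50.05
ee_pos: [0.523, -0.3292, -0.0174]
eef_rot: [-90.0, -0.1, -7.2]
contact_force: [-0.2, 0.7, 3.9]
width: 0.0587
```

```bash
python3 -c "
from h import *
plan(599.8,161.2,190,-5.6)
p,d,h=snap('side','s38'); gam(p,(300,140,420,240),5,'s38d')
"
```

```text
t50.0 at [ 523.  -329.2  -17.4] yaw -7.2 w 58.7 F [-0.2  0.7  3.9] q7 10
 -> shift/200 [ 0.076 -1.039  2.48 ] twist -0.009
```

View pics/s38d.png

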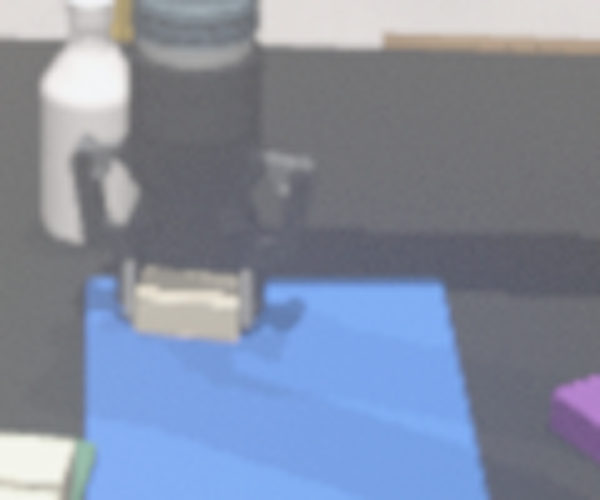

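{"op": "drive_tool", "data": {"steps": [0, -0.05, 0, 0, 0, -0.15, 0, 0, 0, -0.35, 0, 0, 0.005, -0.6, 0.1, 0, 0.01, -0.8, 0.25, 0, 0.015, -0.95, 0.45, 0, 0.02, -1, 0.65, 0, 0.03, -1, 0.85, 0, 0.03, -1, 0.97, 0, 0.03, -1, 1, 0, 0.03, -1, 1, 0]}}

```text
time: 51.2
ee_pos: [0.5524, -0.1301, 0.1812]
eef_rot: [-90.0, 0.1, -7.1]
contact_force: [0.1, -1.1, -1.3]
width: 0.0587
```

```bash
python3 -c "
from h import *
plan(599.7,160.2,185,-5.6)
"
```

```text
t51.2 at [ 552.4 -130.1  181.2] yaw -7.1 w 58.7 F [ 0.1 -1.1 -1.3] q7 -5
 -> shift/200 [ 0.057 -0.019  1.47 ] twist -0.008
```

{"op": "drive_tool", "data": {"steps": [0, -0.02, 0.06, 0, 0.01, -0.02, 0.16, 0, 0.015, -0.02, 0.3, -0.005, 0.02, -0.02, 0.45, -0.008, 0.03, -0.02, 0.6, -0.008, 0.035, -0.02, 0.75, -0.008, 0.04, -0.02, 0.87, -0.008, 0.04, -0.02, 0.96, -0.008, 0.04, -0.02, 1, -0.008, 0.04, -0.02, 1, -0.008]}}

```text
time: 52.2
ee_pos: [0.5862, 0.0667, 0.1856]
eef_rot: [-90.0, 0.0, -5.7]
contact_force: [-1.0, -0.1, -1.3]
width: 0.0586
```

```bash
python3 -c "
from h import *
plan(599.7,160.2,150,-5.6)
p,d,h=snap('side','s39'); gam(p,(230,120,390,260),4,'s39d')
"
```

```text
t52.2 at [586.2  66.7 185.6] yaw -5.7 w 58.6 F [-1.  -0.1 -1.3] q7 -25
 -> shift/200 [0.021 0.178 0.472] twist -0.001
```

View pics/s39d.png

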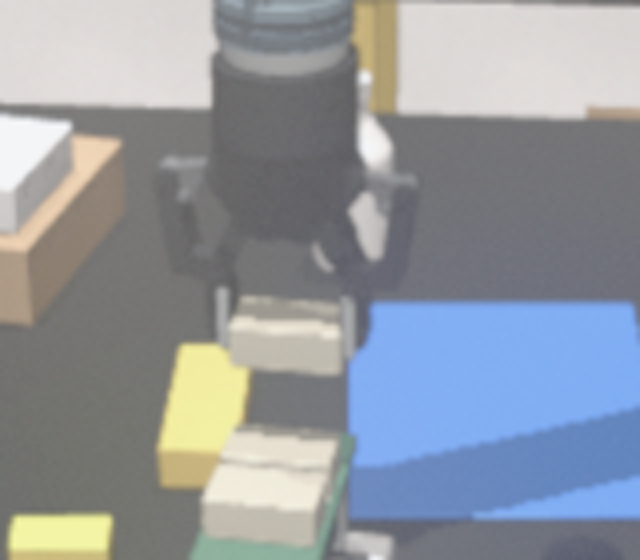

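{"op": "drive_tool", "data": {"steps": [0, 0, 0.06, 0, 0.01, 0, 0.16, 0, 0.015, 0, 0.28, 0, 0.02, 0, 0.38, 0, 0.021, 0.02, 0.45, 0, 0.021, 0.06, 0.47, 0, 0.021, 0.11, 0.47, 0, 0.021, 0.15, 0.47, 0, 0.021, 0.178, 0.47, 0, 0.021, 0.178, 0.47, 0]}}

```text
time: 53.25
ee_pos: [0.5988, 0.1576, 0.1483]
eef_rot: [-90.1, 0.2, -5.9]
contact_force: [-0.3, 0.4, -1.1]
width: 0.0589
```

```bash
python3 -c "
from h import *
plan(599.7,160.2,117,-5.6)
p,d,h=snap('side','s40'); gam(p,(230,150,390,290),4,'s40d')
"
```

```text
t53.2 at [598.8 157.6 148.3] yaw -5.9 w 58.9 F [-0.3  0.4 -1.1] q7 -36
 -> shift/200 [0.004 0.156 0.014] twist -0.001
```

View pics/s40d.png

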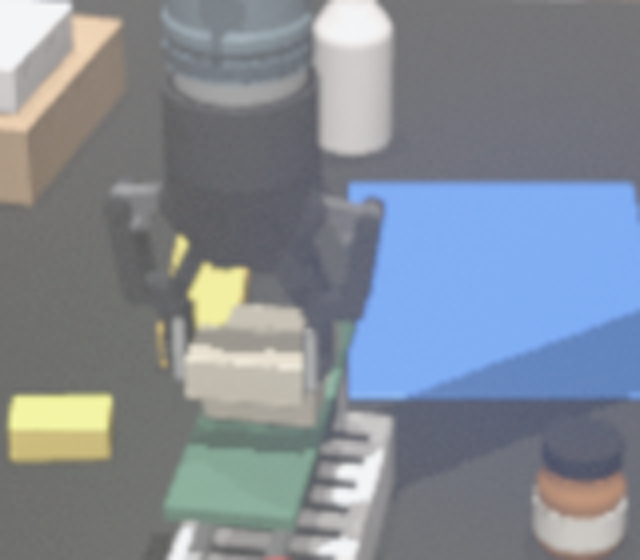

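{"op": "drive_tool", "data": {"steps": [0, 0, 0.004, 0, 0, 0, 0.004, 0, 0, 0.04, 0.004, 0, 0, 0.08, 0.004, 0, 0, 0.12, 0.004, 0, 0, 0.145, 0.004, 0, 0, 0.156, 0.004, 0, 0, 0.156, 0.004, 0]}}

```text
time: 54.1
ee_pos: [0.5994, 0.1602, 0.1182]
eef_rot: [-90.0, 0.1, -5.7]
contact_force: [-0.1, -1.0, -2.0]
width: 0.059
```

```bash
python3 -c "
from h import *
plan(599.7,160.2,112,-5.6)
"
```

```text
t54.1 at [599.4 160.2 118.2] yaw -5.7 w 59.0 F [-0.1 -1.  -2. ] q7 -37
 -> shift/200 [0.002 0.031 0.   ] twist -0.001
```

{"op": "drive_tool", "data": {"steps": [0, 0.01, 0, 0, 0, 0.02, 0, 0, 0, 0.027, 0, 0, 0, 0.031, 0, 0, 0, 0.034, 0, 0, 0, 0.034, 0, 0]}}

```text
time: 54.7
ee_pos: [0.5998, 0.1603, 0.112]
eef_rot: [-90.0, 0.0, -5.8]
contact_force: [-0.5, -0.9, -0.6]
width: 0.0589
```

{"op": "drive_tool", "data": {"steps": [0, 0.005, 0, 0, 0, 0.009, 0, 0, 0, 0.009, 0, 0]}}

```text
time: 55.0
ee_pos: [0.6, 0.1603, 0.1116]
eef_rot: [-90.0, -0.0, -5.8]
contact_force: [-1.4, -1.5, 4.6]
width: 0.0588
```

{"op": "drive_tool", "data": {"steps": [0, 0, 0, 0, 0, 0, 0, 0, 0, 0, 0, 0, 0, -0.01, 0, 0, 0, -0.1, 0, 0, 0, -0.25, 0, 0, 0, -0.45, 0, 0, 0, -0.55, 0, 0, -0.1, -0.55, -0.2, 0, -0.3, -0.55, -0.4, 0, -0.5, -0.55, -0.5, 0, -0.5, -0.55, -0.5, 0], "gripper": 0.15}}

```text
time: 56.2
ee_pos: [0.4812, 0.066, 0.2165]
eef_rot: [-90.5, 0.6, -6.0]
contact_force: [0.4, -0.2, -0.8]
width: 0.0727
```

```bash
python3 -c "
from h import *
p,d,h=snap('side','s41'); gam(p,(230,150,430,390),2.5,'s41d')
p,d,h=snap('top','t41'); gam(p,(170,150,370,300),4,'t41d')
for r in zrects(145,170,(225,160,345,240),.156,d): print('light',*r)
for r in zrects(135,175,(180,180,215,230),.155,d,40): print('knob',*r)
P=zmap('top',d)[195:215,188:207]; m=P[...,2]>140; print(P[m].mean(0),P[m].max(0),P[m].min(0))
plan(522,-328,75,-7)
"
```

```text
light (283, 186, 17, 18) [601.9  72.5  37.7  36.2  -5.5]
light (245, 182, 37, 27) [596.6 137.1  78.7  60.9  84.5]
knob (193, 201, 12, 11) [572.3 285.3  25.4  23.2 -89.4]
[572.53818776 286.23911197 151.32049425] [585.06834286 299.86062351 159.28156936] [561.11026883 275.14238139 140.59560844]
t56.3 at [488.9  69.8 220. ] yaw -5.8 w 72.7 F [ 0.7 -0.2  0.1] q7 -22
 -> shift/200 [ 0.366  0.728 -1.961] twist 0.007
```

View pics/s41d.png

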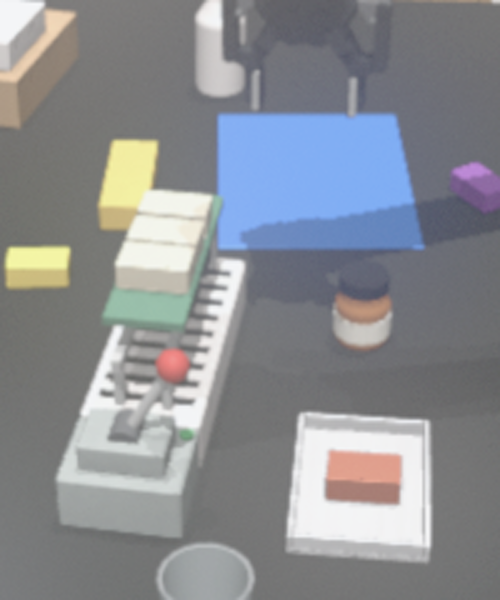

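View pics/t41d.png

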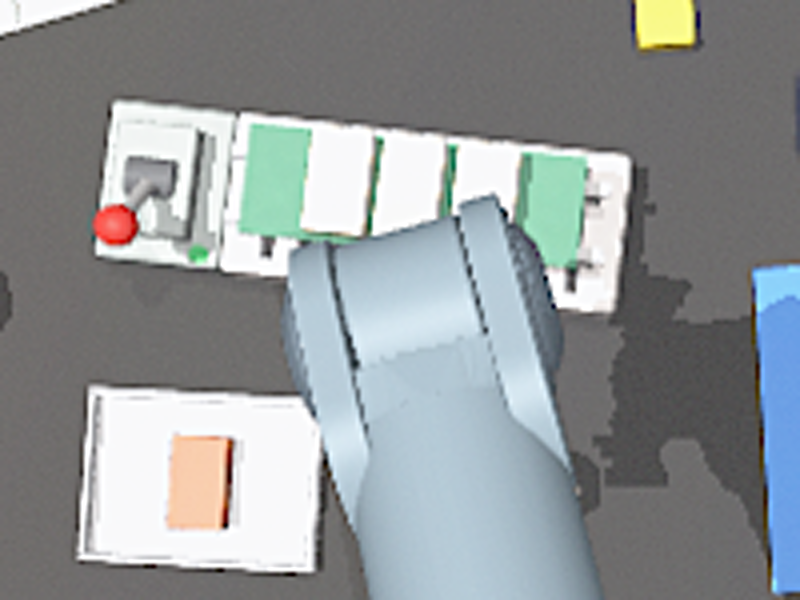

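```bash
python3 -c "
from h import *
plan(532.7,293.6,210,84.3)
"
```

```text
t56.3 at [488.9  69.8 220. ] yaw -5.8 w 72.7 F [ 0.7 -0.2  0.1] q7 -22
 -> shift/200 [0.104 0.048 1.135] twist -0.501
```

{"op": "drive_tool", "data": {"steps": [0.05, 0, 0.3, -0.1, 0.08, 0, 0.6, -0.2, 0.1, 0, 0.9, -0.3, 0.1, 0, 1, -0.4, 0.1, 0, 1, -0.5, 0.1, 0, 1, -0.5, 0.1, 0, 1, -0.5, 0.1, 0, 1, -0.5, 0.1, 0, 1, -0.5, 0.1, 0, 1, -0.5, 0.1, 0, 1, -0.5, 0.1, 0, 1, -0.5], "gripper": 1}}

```text
time: 57.5
ee_pos: [0.5318, 0.2697, 0.221]
eef_rot: [-90.0, -0.2, 84.2]
contact_force: [0.0, -0.0, -0.1]
width: 0.0002
```

```bash
python3 -c "
from h import *
plan(532.7,293.6,160,84.3)
"
```

```text
t57.5 at [531.8 269.7 221. ] yaw 84.2 w 0.2 F [ 0.  -0.  -0.1] q7 38
 -> shift/200 [0.118 0.306 0.008] twist -0.0
```

{"op": "drive_tool", "data": {"steps": [0.118, 0.05, 0.01, 0, 0.118, 0.15, 0.01, 0, 0.118, 0.25, 0.01, 0, 0.118, 0.306, 0.01, 0, 0.118, 0.306, 0.01, 0, 0.118, 0.306, 0.01, 0]}}

```text
time: 58.1
ee_pos: [0.5312, 0.2921, 0.1596]
eef_rot: [-90.0, -0.1, 84.2]
contact_force: [0.3, -0.6, -0.5]
width: -0.0001
```

```bash
python3 -c "
from h import *
p,d,h=snap('side','s42'); gam(p,(230,190,430,340),4,'s42d')
plan(532.7,293.6,125,84.3)
o=get_obs(); print(project('side',[o['ee_pos'],o['ee_pos']+[0,0,.02],[.5725,.2865,.142]]))
"
```

```text
t58.1 at [531.5 292.2 160.2] yaw 84.2 w -0.3 F [-0.1  0.2  0.8] q7 33
 -> shift/200 [ 0.007  0.176 -0.005] twist -0.0
[[320.62542987 291.0064199 ]
 [320.61664385 282.2604875 ]
 [299.04194034 296.13736626]]
```

View pics/s42d.png

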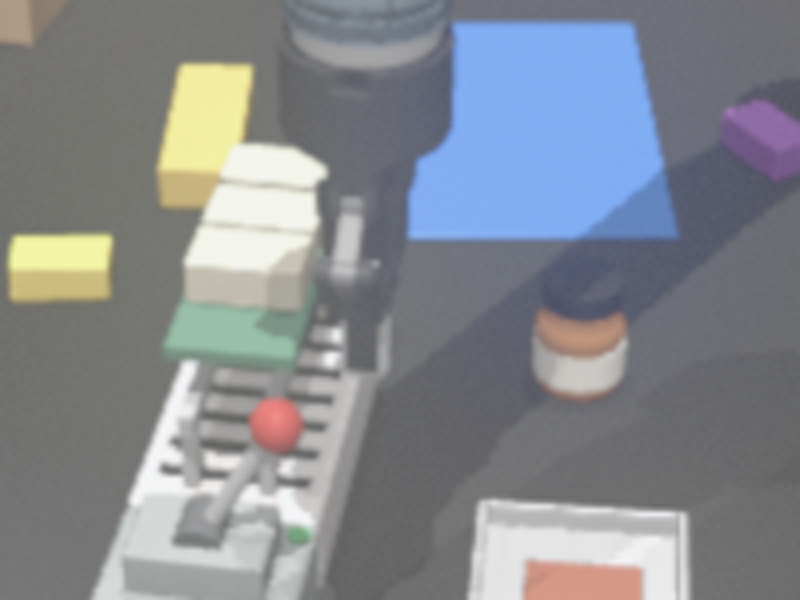

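{"op": "drive_tool", "data": {"steps": [0.007, 0.08, 0, 0, 0.007, 0.15, 0, 0, 0.007, 0.2, 0, 0, 0.007, 0.225, 0, 0, 0.007, 0.225, 0, 0]}}

```text
time: 58.65
ee_pos: [0.5299, 0.2922, 0.1126]
eef_rot: [-89.9, 0.1, 84.2]
contact_force: [-0.1, 0.2, 0.2]
width: -0.0002
```

```bash
python3 -c "
from h import *
p,d,h=snap('side','s43'); gam(p,(230,190,430,340),4,'s43d')
# finger centre target s=17 from pivot
xd=np.array([np.cos(np.radians(-5.7)),np.sin(np.radians(-5.7))]); piv=np.array([611.3,284.3])+1.3
for s in (-30,0,14.4,18): t=piv+s*xd; print(s); plan(t[0],t[1],115,84.3)
"
```

```text
-30
t58.7 at [530.4 292.7 113.4] yaw 84.3 w -0.1 F [ 0.6 -0.1 -0.3] q7 31
 -> shift/200 [ 0.006 -0.008 -0.263] twist -0.0
0
t58.7 at [530.4 292.7 113.4] yaw 84.3 w -0.1 F [ 0.6 -0.1 -0.3] q7 31
 -> shift/200 [ 0.006 -0.008 -0.413] twist -0.0
14.4
t58.7 at [530.4 292.7 113.4] yaw 84.3 w -0.1 F [ 0.6 -0.1 -0.3] q7 31
 -> shift/200 [ 0.006 -0.008 -0.485] twist -0.0
18
t58.7 at [530.4 292.7 113.4] yaw 84.3 w -0.1 F [ 0.6 -0.1 -0.3] q7 31
 -> shift/200 [ 0.006 -0.008 -0.503] twist -0.0
```

View pics/s43d.png

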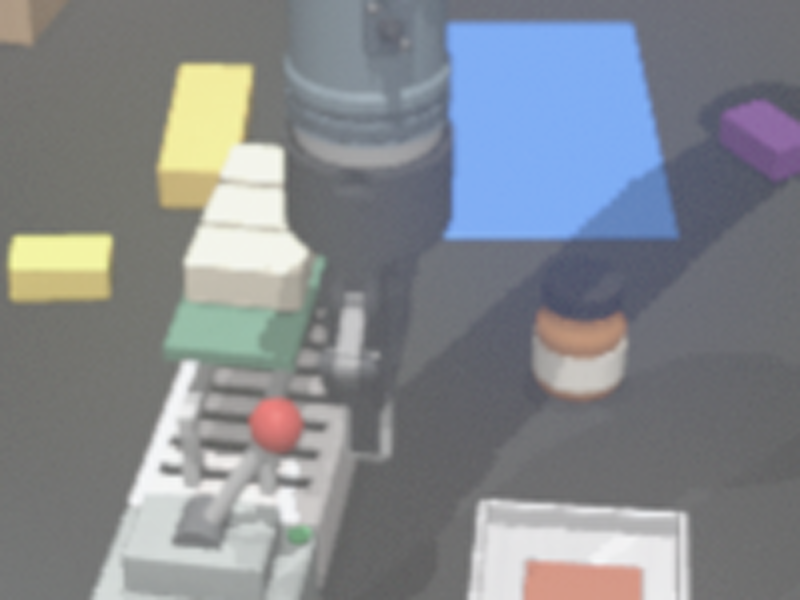

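{"op": "drive_tool", "data": {"steps": [0.006, 0, -0.05, 0, 0.006, 0, -0.1, 0, 0.006, 0, -0.15, 0, 0.006, 0, -0.2, 0, 0.006, 0, -0.25, 0, 0.006, 0, -0.3, 0, 0.006, 0, -0.35, 0, 0.006, 0, -0.4, 0, 0.006, 0, -0.43, 0, 0.006, 0, -0.44, 0, 0.006, 0, -0.44, 0]}}

```text
time: 59.8
ee_pos: [0.6189, 0.285, 0.1139]
eef_rot: [-90.0, 0.0, 84.2]
contact_force: [0.4, 0.5, -0.3]
width: 0.0002
```

```bash
python3 -c "
from h import *
p,d,h=snap('side','s44'); gam(p,(230,190,430,340),4,'s44d')
xd=np.array([np.cos(np.radians(-5.7)),np.sin(np.radians(-5.7))]); piv=np.array([611.3,284.3])+1.3
for s in (14.4,18): t=piv+s*xd; print(s); plan(t[0],t[1],115,84.3)
"
```

```text
14.4
t59.9 at [618.6 285.2 114.1] yaw 84.3 w -0.5 F [ 0.   0.1 -0.2] q7 36
 -> shift/200 [-0.001 -0.004 -0.042] twist -0.0
18
t59.9 at [618.6 285.2 114.1] yaw 84.3 w -0.5 F [ 0.   0.1 -0.2] q7 36
 -> shift/200 [-0.001 -0.004 -0.06 ] twist -0.0
```

View pics/s44d.png

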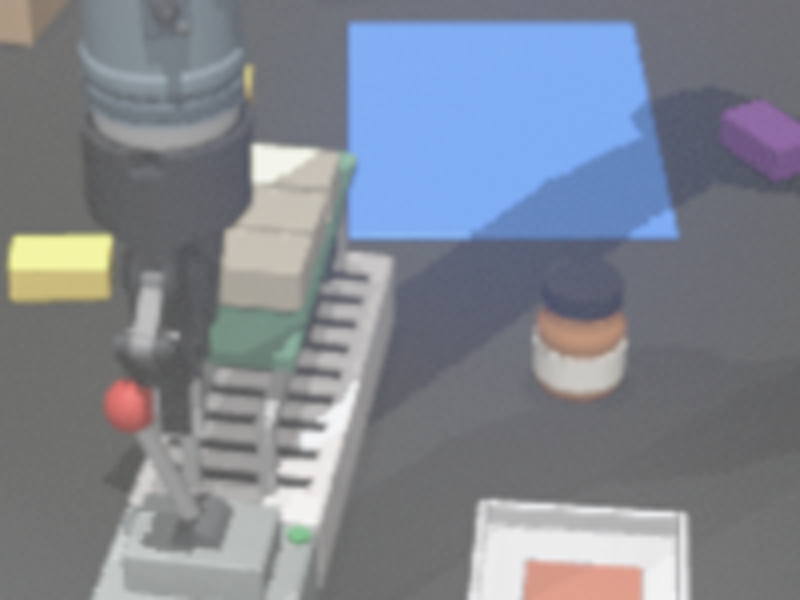

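{"op": "drive_tool", "data": {"steps": [0, 0, -0.02, 0, 0, 0, -0.035, 0, 0, 0, -0.045, 0, 0, 0, -0.045, 0]}}

```text
time: 60.25
ee_pos: [0.6264, 0.2846, 0.1139]
eef_rot: [-89.9, 0.0, 84.3]
contact_force: [-3.0, -0.9, 0.0]
width: 0.0
```

{"op": "drive_tool", "data": {"steps": [0, 0, -0.01, 0, 0, 0, -0.015, 0, 0, 0, -0.015, 0]}}

```text
time: 60.55
ee_pos: [0.6265, 0.2846, 0.1138]
eef_rot: [-89.6, 0.1, 84.3]
contact_force: [-7.8, -0.9, 2.9]
width: -0.0
```

{"op": "drive_tool", "data": {"steps": [0, 0, 0.05, 0, 0, 0, 0.12, 0, 0, 0, 0.25, 0, 0, -0.1, 0.4, 0, 0, -0.3, 0.5, 0, 0, -0.5, 0.6, 0, 0, -0.6, 0.8, 0, 0, -0.6, 1, 0, 0, -0.6, 1, 0, 0, -0.6, 1, 0]}}

```text
time: 61.55
ee_pos: [0.4314, 0.3043, 0.2348]
eef_rot: [-90.3, 0.0, 84.4]
contact_force: [-0.3, -0.2, -0.4]
width: -0.0003
```

```bash
python3 -c "
from h import *
plan(440,100,220,84.3)
p,d,h=snap('side','s45'); gam(p,(230,150,430,390),2.5,'s45d')
p,d,h=snap('top','t45'); gam(p,(110,150,370,320),3,'t45d')
"
```

```text
t61.5 at [431.4 304.3 234.8] yaw 84.4 w -0.3 F [-0.3 -0.2 -0.4] q7 33
 -> shift/200 [-1.012  0.075 -0.143] twist 0.0
```

View pics/t45d.png

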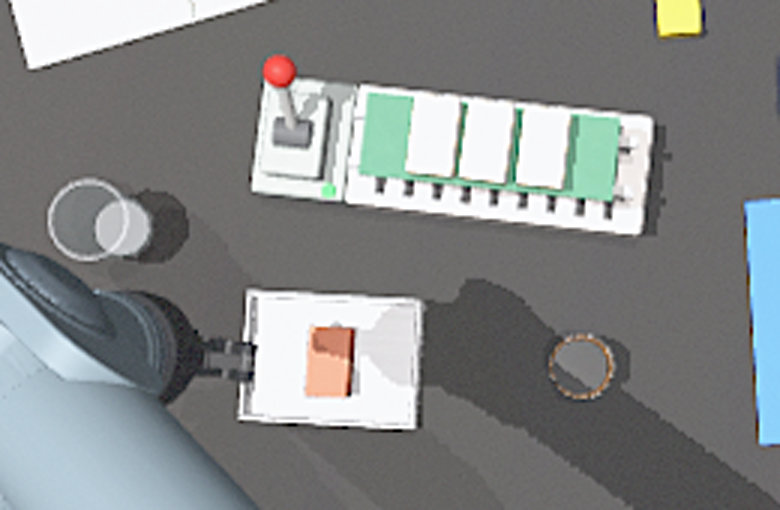

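View pics/s45d.png

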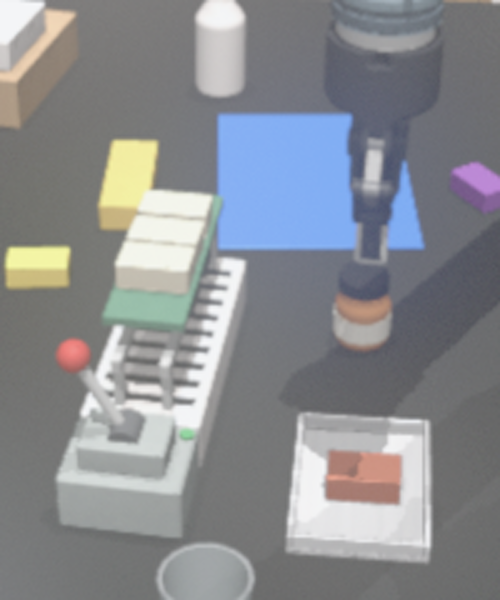

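Everything looks right. Now a numeric final check, then hand in.

```bash
python3 -c "
from h import *
p,d,h=snap('top','t46'); H,S,V=[h[...,i] for i in range(3)]
P=zmap('top',d)
xd=np.array([np.cos(np.radians(-5.7)),np.sin(np.radians(-5.7))]); yd=np.array([-xd[1],xd[0]]); mid=np.array([594.3,117.1])
def rc(r): q=np.array(r[:2])-mid; return np.round([q@xd,q@yd],1)
for r in zrects(145,175,(232,150,345,240),.156,d,60): print('lights',r,rc(r[1]))
for c in comps((H>60)&(H<90)&(S>80)&(V>90),20): print('green',cv2.boundingRect(c),cv2.contourArea(c))
for r in zrects(126,175,(222,150,345,240),.132,d,300): print('sheet+lights',r,rc(r[1]))
mm=(H>60)&(H<90)&(S>80)&(V>90); mm[:,:226]=0; print('sheet z y-ends',[np.round(np.nanmedian(P[...,2][(mm)&(np.arange(640)[None]>=a)&(np.arange(640)[None]<b)]),1) for a,b in ((228,242),(300,320))])
m=(H<12)&(S>120)&(V>120); 
for c in comps(m,40):
  z=zmed('top',c,d); r=rect('top',c,z/1000); print('red',cv2.boundingRect(c),z,np.round(r,1))
  if z>135 and 250<r[1]<320:
    q=rc(rect('top',c,.142)); print('knob rails x,y',q,'angle',np.arcsin(q[0]/80)+.5)
m=np.zeros((480,640),np.uint8); m[240:300,180:260]=((V>150)&(S<60))[240:300,180:260]; m=cv2.morphologyEx(m,cv2.MORPH_CLOSE,np.ones((5,5)))
for c in comps(m,800): print('tray',np.round(rect('top',c,.018),1))
"
```

```text
lights ((282, 186, 18, 27), array([590.6,  73.5,  60.3,  36.1,  -5.4])) [  0.6 -43.8]
lights ((245, 182, 37, 29), array([596.5, 137.2,  78.7,  60.9,  84.3])) [ 0.2 20.2]
green (230, 181, 87, 36) 805.0
sheet+lights ((229, 181, 88, 37), array([594.9, 117.2, 200.3,  67.9,  84.5])) [0.6 0.2]
sheet z y-ends [np.float64(133.2), np.float64(132.9)]
red (31, 406, 19, 19) 171.1664381286153 [101.1 619.8  40.   38.5 -62.8]
red (212, 259, 15, 23) 29.160035110965765 [424.6 260.5  57.   33.7  -1.8]
red (198, 168, 10, 11) 154.59785483106847 [649.2 278.2  23.5  20.8   1.5]
knob rails x,y [ 40.7 169.1] angle 1.0337322215878841
tray [426.1 261.2 149.4 111.1  87.5]
```

```bash
python3 -c "
from h import *
print(get_obs()['time'],get_obs()['contact_force']); print(bot.hand_in())"
```

```text
61.7 [ 0.22641755 -1.10758185 -0.98238417]
the job is handed in; nothing more can be done
None
```

The whole job is done and was handed in at 61.7 s of the 208 s allowed.

**Done, in the order asked**
- The red slab lies flat in the tray.
- The two dark slabs that were present lie across both rails, with a gap of about 23 mm between them.
- The green sheet lies on the dark slabs along the rails.
- All three light slabs lie side by side on the sheet.
- The start lever was pushed until it met its stop.
- I did not touch the bottle, jar, beaker or the purple and yellow look-alikes.

**Last checks**

| Item | Camera reading |
|---|---|
| Dark slabs (before the sheet went on) | about 1 mm from target, square within about 0.5° |
| Sheet | 0.6 mm off centre across the rails and 0.2 mm along them; both ends at equal height (133.2 and 132.9 mm) |
| Light slabs | 0.6 mm or less off the rails' centre line; none sticks out over the sheet |
| Lever | about 1.03 rad, which is fully on |
| Red slab | near the centre of the tray |

**What disagreed**
- **Tray:** it shifted by about 1 cm during the run, probably the knock the task warned of. The red slab stayed flat inside it.
- **Fingertips:** they stood about 20–30 mm farther back than the reported tool point suggests. I set the grasp heights from the camera instead.
- **Light slab gaps:** two of the light slabs ran together in the depth measurement, but the picture shows them lying apart and flat.

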